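# Load and start the test kiln

## Robot

A 7-joint arm with a two-finger parallel gripper is mounted at the origin on the work surface. World frame = base frame: x ahead of the robot, y to its left, z up, the work surface at z = 0. Lengths are in m, angles in rad, forces in N, time in s.
With the tool pointing down it reaches from about 0.4 to 0.925 m from the base axis. Payload 4.1 kg.
Tool frame: the origin (TCP) lies between the finger pads; the fingertips stand 17 mm ahead of it and the grasp point (between the pads) lies 2 mm behind it; z points along the fingers, y is the line along which they close (so a half turn about z gives the same grasp; the last joint's range is limited). The gripper opens to 85 mm and grips with 20 to 120 N. Pads are 22 mm wide; open, the fingers measure 114 mm over their backs; the gripper's body (76 mm by 85 mm) begins 54 mm behind the grasp point. The pads swing forward as they close: fully open they stand 13 mm farther back than shut.
Start: joints at [-0.099, 0.398, 0.045, 1.537, -0.019, 1.207, -0.051], TCP at [0.65, 0, 0.212] pointing down, gripper open.
Joint ranges: [-2.82, 2.82], [-0.49, 2.23], [-1.37, 1.46], [0, 2.46], [-1.36, 4.5], [0.23, 2], [-2.94, 2.94]. Speed limits (rad/s): [2.57, 2.57, 3.14, 3.14, 3.14, 3.14, 3.14].

## Interface

Orientations are given as [roll, pitch, yaw] about the fixed x, y, z axes, in that order (R = Rz(yaw) Ry(pitch) Rx(roll)).
In Python, from station import ctrl gives the robot as it stands. The module is installed in compiled form; this text tells all that it offers.
- The arm moves only by the tool drive_tool, never from a script. Its arguments are lists of equal length, an entry for each row: "translation": the shift along the tool's x, y, z normalised to -1 to 1, where 1 is 50 mm, a list of three; "angular": the turn, a rotation vector about the tool's x, y, z normalised to -1 to 1, where 1 is pi/4 rad, a list of three. In form: {"translation": [[dx, dy, dz], ...], "angular": [[rx, ry, rz], ...]}. A call has 1 to 5 rows; each row shifts and turns the commanded pose from where the row before left it, along the tool's axes as they then stand; what a row does not reach is not made up. A row lasts 1/8 s, in which the tool goes at most 62.5 mm and 10.7 degrees, less where a joint would pass 70% of its speed; a pose out of reach is approached as far as the arm can. A call with a number of a shift or a turn outside -1 to 1 is refused whole. A call with a gripper value outside its range is refused whole. "jaw" is the opening, from -1 (shut) to 1 (fully open), so that 0 is half open, set as the call begins (left out, the last holds). The fingers move at their own pace and stop on an object; "grip_force" is the grip in N (left out, the last holds). Time passes only in rows, so rows that do not move let the fingers close. It gives the time, the measured TCP pose, the force, the opening and the grip force at its end, in the units of the state.
- ctrl.get_state(): the state, without advancing time (a new reading comes with each control period).
- ctrl.grab_frame(name): name is "scene" or "side" or "wrist"; returns a dict with "pixels" (384x512x3 uint8, red, green, blue), "range_z" (384x512 float32, m along the optical axis (not along the pixel's ray), 0 where there is no reading), "intrinsics" (3x3 intrinsics, pixels), "dist" ([k1, k2, p1, p2, k3] as OpenCV has them; the pictures are not rectified), "eye" and "orientation" of the camera in the world; the wrist camera has in their place "mount" (4x4, takes a point from camera to tool coordinates, whose origin is the TCP and whose axes are the flange's). Camera axes: x right, y up, looking along -z (the intrinsics and any distortion apply to the point x, -y, -z); pixel columns grow to the right and rows downward; lengths in m; the calibration is good to about 2 mm. A picture is of the moment at which its call begins: read the wrist's pose just before it.
- ctrl.close_job(): hands the job in; it is judged then, once.
The state is a dict: "clock": time; "joints": joint angles; "qvel": joint speeds; "effort": joint torques, N m; "eef_pos": TCP position; "tool_rot": TCP orientation; "wrist_force": force on the tool from outside, world axes, zero at the start; "torque": the same for the moment, N m; "finger_gap": opening from 0.0 (shut) to 1.0 (fully open); "grip_force": force on a finger pad.
Only numpy, scipy, OpenCV 4.12 (cv2) and the standard library are available. Lean on these libraries where they do the work, as an engineer would, in place of code of your own. Each camera call takes 0.05 s, during which the arm holds its last target. There are 200 camera calls.

## Task

First turn the kiln's selector to off (the bar mark). Then lift out the tall prop left in the chamber and stand it fully on the firebrick tile, and load every bisque butterfly and rose that is on the table, each standing on its own base on the chamber floor so that nothing is above the rim. Only then shut the lid fully, set the selector to the two-dot mark, and leave the other things on the table where they are.

Things in the scene. Friction and masses are not known exactly. Their poses are not given: they have to be found in the camera images.
- kiln: small top-loading test kiln, fixed: a rectangular metal-cased trough of firebrick, outside 230 mm (its x) by 290 mm (its y) by 85 mm high, walls 20 mm. Open chamber 190 x 250 mm, floor 20 mm above the table, 65 mm deep from floor to rim. Origin: centre of its underside on the table; its +x axis points to the hinge side (away from the robot), z up.
- chamber_floor (a point): centre of the kiln's chamber floor, 65 mm below the rim; axes as the kiln's
- lid (a joint): hinge angle of the kiln lid in rad: 0 = shut flat on the rim, grows as it opens, about 1.57 = standing straight up, stop at 1.75. Stiff hinge of about 1 N m: the lid stays at any angle, about 5 N at its free edge moves it.
- lid_hinge (a point): on the lid's hinge axis, middle of its length, at the top of the kiln's far rim (its underside's far edge, 85 mm above the table, 115 mm from the kiln's centre along its x); the axis runs along the kiln's y
- lid_edge (a point): middle of the lid's free edge, half-way through its thickness, 235 mm from the hinge. The lid is a slab 235 x 290 x 20 mm, 0.6 kg; a black tab 70 mm wide and 10 mm thick sticks out 22 mm beyond this edge. Open, it stands upright above the far rim with its outer face away from the robot; pushed on that outer face it swings shut towards the robot and down.
- selector (a joint): rotary selector on top of the grey control box, in rad, turning clockwise seen from above as it grows, 0 to 1.5. It clicks into four marks: 0 = off (a bar mark), 0.5 = one dot, 1.0 = two dots, 1.5 = three dots. Less than 0.1 N m turns it; let go near a mark it springs onto the mark.
- selector_grip (a point): on the selector's vertical axis, 87 mm above the table, at the height to grip: the black bar grip is 42 mm long, 14 mm wide, its top is 7 mm above this point and its foot 25 mm below. Its axes turn with the knob: the bar lies along its x, and the white pointer line is at its -x end.
- box: grey control box of the kiln, fixed, 115 x 110 x 50 mm, origin at the centre of its underside. The selector stands at the centre of its top; at 0 the pointer points along the box's -x axis (the off mark) and turns towards the box's +y.
- tile: square buff firebrick tile lying fixed on the table, 130 x 130 x 12 mm; origin at the centre of its underside
- prop_mid (a point): centre (62.5 mm up) of the kiln prop: a square buff firebrick post 36 x 36 x 125 mm, 0.25 kg, found standing in the kiln chamber and reaching 60 mm above the rim; z along its length
- wing0_mid (a point): centre (30 mm above its underside) of a white bisque butterfly, 0.12 kg, 60 mm high: a flat base 64 (its x) x 40 (its y) x 8 mm with an upright wing plate, 72 mm wide along its x and 10 mm thick across its y, standing on the base's middle; z up. Loose on the table; from start to start some of the pieces are absent.
- wing1_mid (a point): centre (30 mm above its underside) of a white bisque butterfly, 0.12 kg, 60 mm high: a flat base 64 (its x) x 40 (its y) x 8 mm with an upright wing plate, 72 mm wide along its x and 10 mm thick across its y, standing on the base's middle; z up. Loose on the table; from start to start some of the pieces are absent.
- wing2_mid (a point): centre (30 mm above its underside) of a white bisque butterfly, 0.12 kg, 60 mm high: a flat base 64 (its x) x 40 (its y) x 8 mm with an upright wing plate, 72 mm wide along its x and 10 mm thick across its y, standing on the base's middle; z up. Loose on the table; from start to start some of the pieces are absent.
- wing3_mid (a point): centre (30 mm above its underside) of a white bisque butterfly, 0.12 kg, 60 mm high: a flat base 64 (its x) x 40 (its y) x 8 mm with an upright wing plate, 72 mm wide along its x and 10 mm thick across its y, standing on the base's middle; z up. Loose on the table; from start to start some of the pieces are absent.
- rose0_mid (a point): centre (16 mm above its underside) of a white bisque rose, a round disc 44 mm across and 32 mm high, 0.06 kg, z up. Loose on the table; from start to start some of the pieces are absent.
- rose1_mid (a point): centre (16 mm above its underside) of a white bisque rose, a round disc 44 mm across and 32 mm high, 0.06 kg, z up. Loose on the table; from start to start some of the pieces are absent.
- disc: small terracotta test disc lying flat among the pieces, 30 mm across, 14 mm high; a bystander, loose; origin at the centre of its underside
- cup: white plastic cup, 72 mm across, 85 mm tall; a bystander, loose; origin at the centre of its underside
- jar: lidded glass jar, 60 mm across, 90 mm tall; a bystander, loose; origin at the centre of its underside
- spatula: modelling spatula lying flat, 160 mm long; a bystander, loose
- bat: wooden block 70 x 50 x 20 mm; a bystander, loose; origin at the centre of its underside
- bricks: red brick piece 60 x 100 x 50 mm; a bystander, loose; origin at the centre of its underside
- bowl: white bowl, 100 mm across, 45 mm tall; a bystander, loose; origin at the centre of its underside
- prop: the same kiln prop, origin at the centre of its underside as it stands

How it is judged:
By the outcome, as a careful person would: the job done as asked, in the order asked, and still so for the second after the job is handed in, with the robot touching nothing.
Of wing0, wing1, wing2, wing3, rose0, rose1 only 3 to 5 are there at a start; the rules pass over those that are not, and their reading is None.
At some moment in a run one of wing0, wing1, wing2, wing3, rose0, rose1 may be knocked a few centimetres aside while the robot is not near it.
It also fails if it takes over 210 s, if anything falls off the work surface, if the arm or the gripper's body presses on something with over 40 N, if the wrist force passes 120 N, or if a joint passes its speed limit or range.

## Working session

There is one attempt and no reset: what is moved stays moved. The work goes in short steps, Python scripts to look and compute and a tool call to move; the robot and the scene stay as the last step left them, time stands still between calls to the robot, and variables do not carry over. Pictures are saved under pics/ and viewed, at most 14 in all, crops included, and the job is handed in when it is done.

Besides the shell and the picture viewer there is one more tool, called after "Request:" as a command line: name --argument value ..., lists and objects as JSON in quotes. drive_tool: Moves the arm, as the interface text tells. Its arguments: {"type":"object","properties":{"translation":{"type":"array","items":{"type":"array","items":{"type":"number"}}},"angular":{"type":"array","items":{"type":"array","items":{"type":"number"}}},"jaw":{"type":"number"},"grip_force":{"type":"number"}},"required":["translation","angular"]}

```bash
mkdir -p pics; cat > h.py <<'E'
import numpy as np, cv2
from scipy.spatial.transform import Rotation as R
from station import ctrl
def cam(name):
    s=ctrl.get_state(); f=ctrl.grab_frame(name)
    K=np.array(f["intrinsics"]);d=np.array(f["dist"],float)
    z=f["range_z"]; h,w=z.shape
    u,v=np.meshgrid(np.arange(w),np.arange(h))
    n=cv2.undistortPoints(np.stack([u,v],-1).reshape(-1,1,2).astype(float),K,d).reshape(h,w,2)
    P=np.stack([n[...,0]*z,-n[...,1]*z,-z],-1)
    if name=="wrist":
        M=np.array(f["mount"]); P=P@M[:3,:3].T+M[:3,3]
        r=s["tool_rot"]; Q=R.from_euler('xyz',r).as_matrix() if np.size(r)==3 else np.array(r)
        P=P@Q.T+np.array(s["eef_pos"])
    else:
        o=np.array(f["orientation"]); Q=R.from_euler('xyz',o).as_matrix() if o.size==3 else o
        P=P@Q.T+np.array(f["eye"])
    P[z<=0]=np.nan
    return f["pixels"],P,f
def save(img,n,s=1.5):
    cv2.imwrite(f"pics/{n}.png",cv2.resize(img[...,::-1],None,fx=s,fy=s))
E
python3 - <<'E'
from h import *
print(ctrl.get_state())
for n in("scene","side"):
    p,P,f=cam(n); save(p,n+"0"); np.savez(n+"0.npz",p=p,P=P); print(n,f["eye"],f["orientation"],f["intrinsics"])
E
```

```text
{'clock': 0.0, 'joints': array([-0.09897015,  0.39918637,  0.04504198,  1.53792484, -0.01869437,
        1.20690668, -0.05071427]), 'qvel': array([ 0.00026179, -0.00018035,  0.00070998,  0.00058399, -0.00147665,
       -0.00069146,  0.00049632]), 'effort': array([-9.65094187e-04, -4.75129580e+01,  1.36406265e+00, -2.54227209e+01,
        1.14684159e-02,  9.53188282e-03,  3.56541250e-05]), 'eef_pos': array([ 6.49301054e-01, -9.22974324e-06,  2.10647380e-01]), 'tool_rot': array([-3.13959421e+00,  1.46124312e-04,  1.57085818e+00]), 'wrist_force': array([ 1.26970293, -0.56174434, -0.63021565]), 'torque': array([ 0.01674995, -0.00736857, -0.02025168]), 'grip_force': 0.0, 'finger_gap': 1.0050705461367093}
scene [ 1.23259725 -0.96133478  0.91073257] [0.96632811 0.01257115 0.64935106] [[469.90793533   0.         264.95679195]
 [  0.         469.90793533 200.7750671 ]
 [  0.           0.           1.        ]]
side [0.14683694 1.15410171 0.95795108] [ 0.94594991 -0.02038127 -2.80569636] [[402.03093545   0.         247.2212961 ]
 [  0.         402.03093545 190.95872189]
 [  0.           0.           1.        ]]
```

View pics/scene0.png

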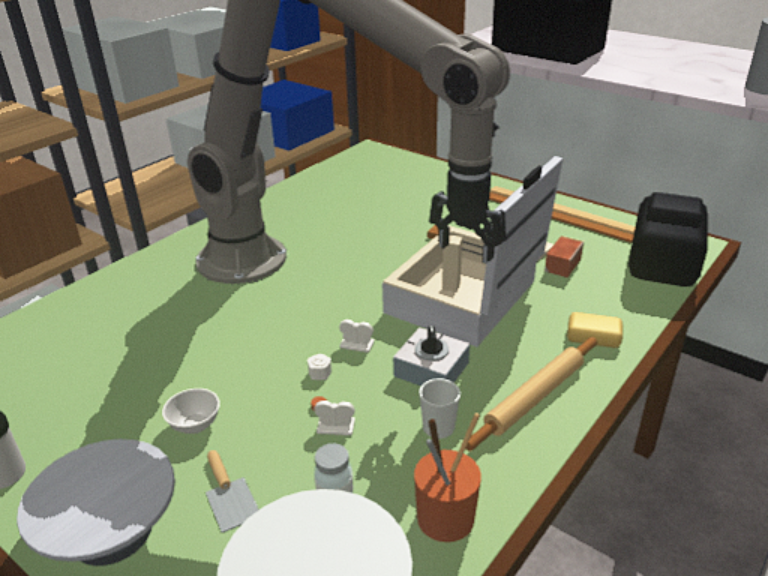

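View pics/side0.png

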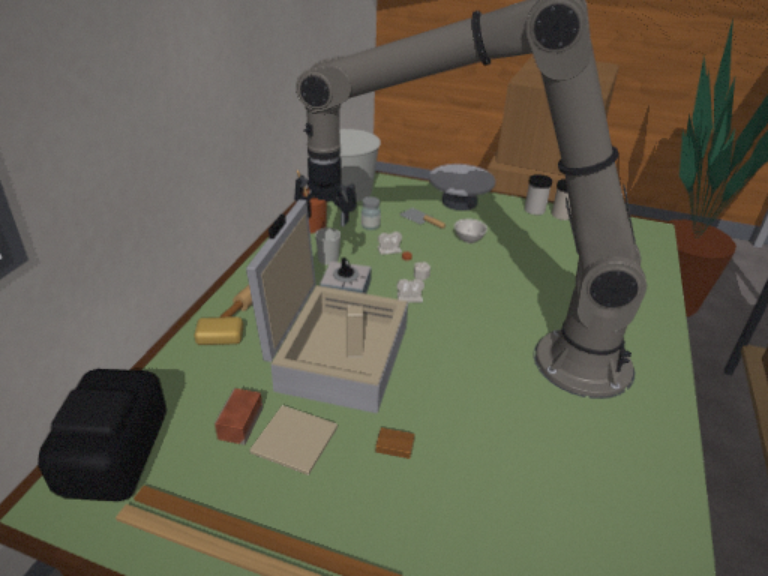

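The scene picture shows the kiln with its lid up and the prop inside, the control box at (432,355), butterflies at (356,335) and (335,418), and a rose at (318,366). The side picture shows the tile at (295,437). I'll measure all of these from the merged clouds.

```bash
python3 - <<'E'
from h import *
A=[np.load(n+"0.npz") for n in("scene","side")]
P=np.concatenate([a["P"].reshape(-1,3) for a in A]);C=np.concatenate([a["p"].reshape(-1,3) for a in A])
src=np.repeat([0,1],384*512)
m=np.all(np.isfinite(P),1)&(P[:,0]>.25)&(P[:,0]<1.05)&(abs(P[:,1])<.75)&(P[:,2]<.4)&(P[:,2]>-.02)
P,C,src=P[m],C[m],src[m]
def rect(q,t):
    r=cv2.minAreaRect((q[:,:2]*1000).astype(np.float32)); print(t,len(q),np.round(r[0],1),np.round(r[1],1),round(r[2],1),'med z',np.median(q[:,2]).round(4))
for s in(0,1):
    q=P[(src==s)]; t=q[abs(q[:,2])<.006]; print('table z',np.median(t[:,2]))
g=np.zeros((800,1500),np.uint8)
ok=(P[:,2]>.008)
ij=((P[:,:2]+[-.25,.75])*1000).astype(int)
g[ij[ok,0].clip(0,799),ij[ok,1].clip(0,1499)]=1
g=cv2.morphologyEx(g,cv2.MORPH_CLOSE,np.ones((7,7)))
n,L,st,ce=cv2.connectedComponentsWithStats(g)
lab=L[ij[:,0].clip(0,799),ij[:,1].clip(0,1499)]
for i in range(1,n):
    if st[i,4]<150: continue
    q=P[(lab==i)&ok]; rect(q,f"c{i} zmax {q[:,2].max():.3f} col {C[(lab==i)&ok].mean(0).astype(int)}")
# heightmap picture with colours
o=np.zeros((800,1500,3),np.uint8); k=np.argsort(P[:,2]); o[ij[k,0].clip(0,799),ij[k,1].clip(0,1499)]=C[k]
o=cv2.dilate(o,np.ones((3,3)))[::-1,::-1]
cv2.imwrite("pics/top0.png",cv2.resize(o[...,::-1],(800,427),interpolation=cv2.INTER_AREA))
E
```

```text
table z 0.0011718976838869244
table z 0.001036596446000848
c4 zmax 0.161 col [54 46 37] 11233 [604.9 592.7] [692.1 265.5] 1.4 med z 0.1016
c11 zmax 0.027 col [113  78  45] 421 [341.7 386.5] [72.1 61.8] 6.4 med z 0.0206
c17 zmax 0.051 col [157 155 148] 1064 [ 366.1 -450.3] [ 99.9 105.7] 36.0 med z 0.0305
c25 zmax 0.098 col [133 135 137] 6377 [ 448.5 -657.2] [222.5 185.5] 0.0 med z 0.093
c56 zmax 0.400 col [115 111 103] 19262 [566.7 101.6] [296.1 472.5] 4.4 med z 0.0858
c59 zmax 0.064 col [158 156 147] 549 [454.  -96.8] [70.9 42.4] 21.3 med z 0.0346
c63 zmax 0.039 col [177 175 166] 310 [ 453.  -208.4] [43.3 53.8] 20.9 med z 0.031
c68 zmax 0.024 col [182 153 106] 239 [ 495.6 -501. ] [26.2 90.2] 66.2 med z 0.0181
c75 zmax 0.019 col [150 138 117] 1565 [536.1 446.7] [134.4 132.6] 86.4 med z 0.0129
c81 zmax 0.020 col [162 102  65] 67 [ 514.3 -278.9] [30.8 25.3] 48.4 med z 0.0153
c96 zmax 0.066 col [156 154 145] 635 [ 577.8 -304.6] [71.9 46.5] 24.7 med z 0.0357
c123 zmax 0.059 col [119  74  56] 1282 [659.  441.4] [ 65.5 116.1] 6.7 med z 0.0491
c127 zmax 0.096 col [140 146 141] 949 [ 675.6 -413.7] [59.1 71.2] 25.0 med z 0.0729
c132 zmax 0.091 col [125 127 120] 1136 [ 726.2 -191.1] [76.  74.8] 61.5 med z 0.0626
c140 zmax 0.187 col [218 220 215] 6755 [ 806.  -583.3] [228.3 141.8] 40.6 med z 0.1808
c148 zmax 0.050 col [172 146  95] 2909 [846.   24.7] [123.  493.8] 2.1 med z 0.038
c154 zmax 0.216 col [135  82  55] 2652 [ 845.8 -347.1] [ 97.4 112.3] 29.7 med z 0.0994
```

View pics/top0.png

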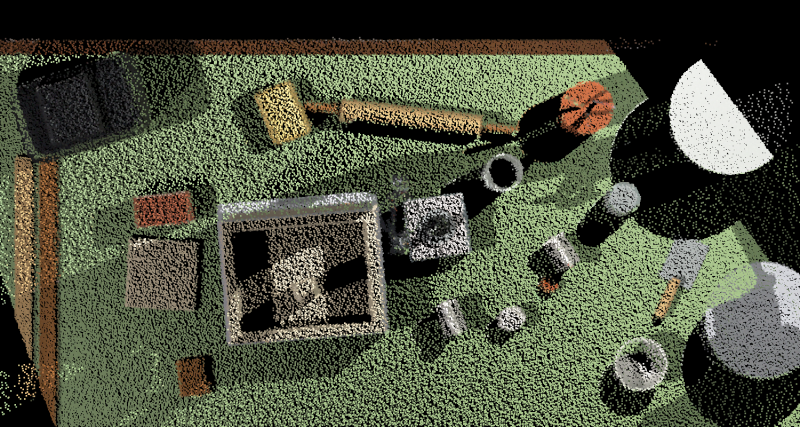

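Top map: the kiln is at centre, box and selector at (437,228), butterflies at (452,318) and (560,252), rose at (511,319), tile at (163,273), prop near (300,285). That makes 3 pieces. Next I'll fit accurate poses.

```bash
cat > fit.py <<'E'
from h import *
def load(t):
    A=[np.load(n+t+".npz") for n in("scene","side")]
    P=np.concatenate([a["P"].reshape(-1,3) for a in A]);C=np.concatenate([a["p"].reshape(-1,3) for a in A]).astype(int)
    s=np.repeat([0,1],384*512); m=np.all(np.isfinite(P),1); return P[m],C[m],s[m]
def box(P,x0,x1,y0,y1,z0,z1): return (P[:,0]>x0)&(P[:,0]<x1)&(P[:,1]>y0)&(P[:,1]<y1)&(P[:,2]>z0)&(P[:,2]<z1)
def rect(q,t):
    if len(q)<5: print(t,len(q)); return
    r=cv2.minAreaRect((q[:,:2]*1000).astype(np.float32)); print(t,len(q),np.round(r[0],1),np.round(r[1],1),round(r[2],1),'mean',np.round(q.mean(0),4))
E
python3 - <<'E'
from fit import *
P,C,s=load("0")
for k in(0,1,None):
    S=(s==k) if k is not None else s>=0
    print('cam',k)
    rect(P[S&box(P,.38,.66,0,.36,.081,.090)],'rim')
    rect(P[S&box(P,.4,.66,0.05,.32,.137,.15)],'prop top')
    q=P[S&box(P,.4,.66,0.05,.32,.095,.137)];rect(q,'prop up')
    rect(P[S&box(P,.54,.72,-.14,0.01,.046,.056)],'boxtop')
    q=P[S&box(P,.59,.66,-.12,-.02,.085,.1)];rect(q,'knobtop')
    rect(P[S&box(P,.59,.66,-.12,-.02,.066,.1)],'knob')
    w=S&box(P,.59,.66,-.12,-.02,.08,.1)
    c=P[w&(C.min(1)>110)];print('white',len(c),c.mean(0) if len(c) else '')
    rect(P[S&box(P,.4,.52,-.16,-.05,.02,.07)],'wingA plate')
    rect(P[S&box(P,.4,.52,-.16,-.05,.005,.012)],'wingA base')
    rect(P[S&box(P,.52,.64,-.36,-.25,.022,.07)],'wingB plate')
    rect(P[S&box(P,.4,.5,-.26,-.16,.027,.04)],'rose')
    rect(P[S&box(P,.45,.62,.36,.53,.009,.016)],'tile')
    q=P[S&box(P,.6,.8,0,.36,.11,.4)]; rect(q[::3],'lid?'); print(np.percentile(q,[2,50,98],axis=0).round(3).tolist())
p=np.load("scene0.npz")["p"]; save(p[205:270,255:320],"knob",8)
E
```

```text
cam 0
rim 699 [538.9 179.9] [251.4 300.9] 4.7 mean [0.4983 0.1153 0.0856]
prop top 67 [574.7 243. ] [220.5  43. ] 48.0 mean [0.5198 0.1798 0.1449]
prop up 199 [576.  185.9] [269.3 166.7] 89.6 mean [0.5587 0.1996 0.1149]
boxtop 706 [624.4 -70.9] [116.4 115.5] 8.0 mean [ 0.6303 -0.0792  0.0517]
knobtop 56 [623.3 -70.5] [13.7 45.1] 42.0 mean [ 0.6268 -0.0745  0.0938]
knob 109 [622.7 -72.9] [32.3 43.6] 69.3 mean [ 0.6283 -0.0778  0.0834]
white 9 [ 0.61719579 -0.06062199  0.09573255]
wingA plate 239 [454.4 -97.8] [70.9 17. ] 21.6 mean [ 0.4552 -0.0995  0.0427]
wingA base 116 [ 457.8 -110.6] [113.4  93.2] 5.2 mean [ 0.4625 -0.1063  0.0081]
wingB plate 306 [ 578.  -306.6] [70.3 19.7] 31.3 mean [ 0.5791 -0.3065  0.0441]
rose 132 [ 454.3 -212. ] [43.9 43.6] 72.9 mean [ 0.4551 -0.2129  0.0327]
tile 20 [596.6 478.7] [13.5 51.1] 17.2 mean [0.5948 0.4797 0.0127]
lid? 861 [661.  169.8] [119.1 338.8] 0.4 mean [0.674  0.1603 0.2355]
[[0.656, 0.003, 0.116], [0.674, 0.156, 0.237], [0.713, 0.326, 0.345]]
cam 1
rim 1358 [534.1 184.4] [241.5 301.4] 4.0 mean [0.5264 0.2061 0.086 ]
prop top 198 [568.2 183.
[... 1178 characters left out ...]
[625.3 -68.5] [17.7 45. ] 35.4 mean [ 0.6254 -0.0705  0.094 ]
knob 176 [622.2 -70.1] [37.4 47.9] 27.0 mean [ 0.6258 -0.0713  0.0833]
white 9 [ 0.61719579 -0.06062199  0.09573255]
wingA plate 394 [452.9 -94.7] [70.6 24.1] 23.5 mean [ 0.4544 -0.0961  0.0426]
wingA base 181 [ 457.1 -108.7] [115.   96.2] 1.7 mean [ 0.4572 -0.101   0.0082]
wingB plate 427 [ 576.7 -301.6] [73.6 29.5] 37.9 mean [ 0.5782 -0.3041  0.044 ]
rose 194 [ 453.6 -208.6] [47.3 48. ] 62.4 mean [ 0.4539 -0.2101  0.0329]
tile 1432 [536.1 446.7] [134.4 132.6] 86.4 mean [0.535  0.4503 0.0128]
lid? 2001 [660.3 170.6] [121.4 340.5] 0.4 mean [0.6623 0.1742 0.2456]
[[0.613, 0.005, 0.116], [0.663, 0.177, 0.253], [0.706, 0.339, 0.383]]
```

View pics/knob.png

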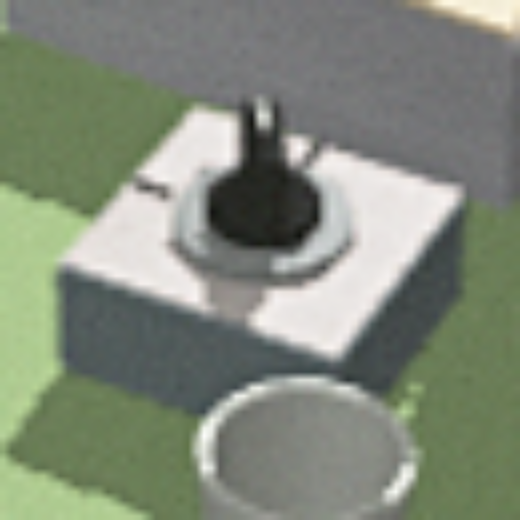

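The pointer lies at about 132° in the world with the box yaw about 8°, so the selector is at about 1.0 (two dots) and needs a 57° counter-clockwise turn to reach off. Next come finer fits of the kiln, lid and prop.

```bash
python3 - <<'E'
from fit import *
from scipy.optimize import least_squares
P,C,s=load("0")
# kiln rim ring fit: rim points excluding lid side
q=P[box(P,.38,.64,0.0,.36,.082,.090)]
def ring(p,q):
    c,si=np.cos(p[2]),np.sin(p[2]); d=q[:,:2]-p[:2]; k=np.stack([d[:,0]*c+d[:,1]*si,-d[:,0]*si+d[:,1]*c],1)
    o=np.max(np.abs(k)-[.115,.145],1); i=np.max(np.abs(k)-[.095,.125],1)
    return np.maximum(o,0)+np.maximum(-i,0)
r=least_squares(ring,[.54,.182,.08],args=(q,),loss='soft_l1',f_scale=.002);print('kiln',r.x.round(4),np.degrees(r.x[2]),r.cost)
x,y,a=r.x
def K(P):
    d=P[:,:2]-[x,y];return np.stack([d[:,0]*np.cos(a)+d[:,1]*np.sin(a),-d[:,0]*np.sin(a)+d[:,1]*np.cos(a),P[:,2]],1)
k=K(P)
for c in(0,1):
    w=k[(s==c)&box(k,.08,.22,-.13,.13,.15,.31)]
    for zz in(.16,.2,.24,.28,.3): 
        t=w[abs(w[:,2]-zz)<.01]; print(c,zz,np.percentile(t[:,0],[10,50,90]).round(4),len(t))
    w=k[(s==c)&box(k,-.085,.06,-.12,.12,.135,.155)]; rect(w,'prop top k'); 
    w=k[(s==c)&box(k,-.085,.06,-.12,.12,.095,.135)]; rect(w,'prop up k')
    w=k[(s==c)&box(k,-.09,.09,-.12,.12,.016,.03)];print('floor',np.median(w[:,2]),len(w))
E
```

```text
kiln [0.5321 0.1826 0.0872] 4.993498043015583 0.006487581610915524
0 0.16 [0.1356 0.1372 0.1389] 179
0 0.2 [0.1382 0.1395 0.1409] 166
0 0.24 [0.141  0.142  0.1436] 128
0 0.28 [0.1436 0.1447 0.146 ] 173
0 0.3 [0.1447 0.146  0.1471] 181
prop top k 72 [-21.4  -3.8] [28.  43.8] 17.3 mean [-0.0195 -0.008   0.1439]
prop up k 129 [-23.8 -10.1] [38.5 36.1] 23.3 mean [-0.0197 -0.0176  0.115 ]
floor 0.02156977947460781 641
1 0.16 [0.1165 0.118  0.1195] 176
1 0.2 [0.1193 0.1207 0.1222] 178
1 0.24 [0.1215 0.1229 0.1244] 189
1 0.28 [0.1237 0.1254 0.1268] 199
1 0.3 [0.1257 0.1277 0.1295] 220
prop top k 105 [-25.4  -1.6] [35.8 41.7] 14.9 mean [-0.0269  0.003   0.1451]
prop up k 103 [-29.9  13.9] [36.5 11.1] 20.2 mean [-0.0288  0.0142  0.1154]
floor 0.02192911830209543 1368
```

Request:
drive_tool --translation '[[-0.48,-0.18,0],[-0.9,-0.32,0],[0,0,0],[0,0,0],[0,0,0]]' --angular '[[0,0,0],[0,0,0],[0,0,-0.21],[0,0,-0.21],[0,0,-0.21]]' --jaw 0

```text
clock: 0.72
eef_pos: [0.6246, -0.0691, 0.2112]
tool_rot: [-3.141, -0.001, 2.071]
wrist_force: [-0.6, 0.2, -0.4]
finger_gap: 0.499
grip_force: 0.0
```

Request:
drive_tool --translation '[[0,0,0],[0,0,0.5],[0,0,0.9],[0,0,0.7],[0,0,0.4]]' --angular '[[0,0,-0.15],[0,0,-0.15],[0,0,0],[0,0,0],[0,0,0]]'

```text
clock: 1.35
eef_pos: [0.6232, -0.0689, 0.0839]
tool_rot: [-3.139, -0.003, 2.301]
wrist_force: [0.0, -0.2, 0.8]
finger_gap: 0.498
grip_force: 0.0
```

Request:
drive_tool --translation '[[0,0,0],[0,0,0],[0,0,0],[0,0,0]]' --angular '[[0,0,0],[0,0,0],[0,0,0],[0,0,0]]' --jaw -1 --grip_force 25

```text
clock: 1.85
eef_pos: [0.6257, -0.0691, 0.0877]
tool_rot: [3.14, 0.001, 2.301]
wrist_force: [0.3, 0.1, -0.6]
finger_gap: 0.001
grip_force: 0.0
```

```bash
python3 - <<'E'
from h import *
s=ctrl.get_state();print(s)
a,_,_=cam("wrist"); b,_,_=cam("scene")
save(np.hstack([a[::2,::2],np.zeros((192,4,3),np.uint8),cv2.resize(b[185:281,245:373],(256,192))]),"w1",1.5)
E
```

```text
{'clock': 1.85, 'joints': array([ 0.08640051,  0.47417484, -0.05910911,  1.71369094,  0.03320674,
        0.95288146,  0.74503676]), 'qvel': array([-7.29200506e-04,  2.45252584e-03,  1.76931343e-03,  3.47735496e-03,
       -8.59435060e-04,  6.41479724e-05,  6.45718225e-04]), 'effort': array([-1.50733391e-03, -4.83475113e+01,  3.14989993e-01, -2.22377515e+01,
        1.05420619e-02, -6.94367773e-03,  5.36450568e-05]), 'eef_pos': array([ 0.62567585, -0.0690519 ,  0.08774399]), 'tool_rot': array([3.14034318e+00, 1.31921298e-03, 2.30122564e+00]), 'wrist_force': array([ 0.31994726,  0.05887943, -0.59815815]), 'torque': array([-0.07805117,  0.03122027,  0.01712335]), 'grip_force': 0.0, 'finger_gap': 0.0006987168381505306}
```

View pics/w1.png

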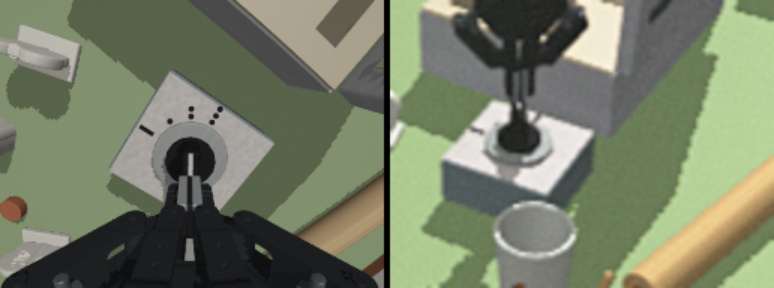

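```bash
python3 - <<'E'
from h import *
p,P,f=cam("wrist"); print(np.array(f["mount"]).round(3).tolist())
# pic px /1.5*2 -> full
for u,v in[(190,160),(190,170),(190,178),(190,185),(183,185),(198,185),(183,195),(190,200),(190,135),(130,160),(60,50),(165,185)]:
    U,V=int(u/1.5*2),int(v/1.5*2); print((u,v),P[V,U].round(4),p[V,U])
print(ctrl.get_state()["eef_pos"])
p,P,f=cam("scene"); m=np.all(np.isfinite(P),-1)&(abs(P[...,0]-.625)<.035)&(abs(P[...,1]+.069)<.035)&(P[...,2]>.058)
q=P[m]
for z in np.arange(.06,.16,.008):
    t=q[abs(q[:,2]-z)<.004]; print(z.round(3),len(t),np.percentile(t,[5,50,95],axis=0)[:,:2].round(3).tolist() if len(t) else '')
E
```

```text
[[0.001, 0.954, 0.301, 0.079], [1.0, -0.001, 0.0, 0.001], [0.001, 0.301, -0.954, -0.162], [0.0, 0.0, 0.0, 1.0]]
(190, 160) [ 0.6147 -0.0555  0.0944] [173 174 168]
(190, 170) [ 0.6198 -0.0611  0.0943] [173 175 168]
(190, 178) [ 0.6178 -0.0591  0.1134] [23 25 25]
(190, 185) [ 0.6178 -0.0591  0.1225] [25 25 26]
(183, 185) [ 0.615 -0.062  0.122] [110 112 113]
(198, 185) [ 0.6211 -0.0555  0.1235] [110 112 113]
(183, 195) [ 0.6148 -0.0614  0.1354] [110 112 112]
(190, 200) [ 0.6176 -0.059   0.1398] [26 26 27]
(190, 135) [ 0.6099 -0.0501  0.0557] [134 136 133]
(130, 160) [ 0.5859 -0.1054  0.0497] [167 163 158]
(60, 50) [ 0.4647 -0.0802  0.0074] [187 184 177]
(165, 185) [ 0.6261 -0.1029  0.05  ] [114 112 108]
[ 0.62526621 -0.06901017  0.08717706]
0.06 78 [[0.602, -0.1], [0.634, -0.084], [0.652, -0.048]]
0.068 60 [[0.606, -0.09], [0.627, -0.078], [0.644, -0.057]]
0.076 16 [[0.623, -0.091], [0.637, -0.083], [0.641, -0.08]]
0.084 13 [[0.623, -0.088], [0.635, -0.083], [0.64, -0.077]]
0.092 38 [[0.615, -0.086], [0.628, -0.077], [0.639, -0.061]]
0.1 4 [[0.622, -0.089], [0.63, -0.083], [0.633, -0.071]]
0.108 2 [[0.623, -0.081], [0.625, -0.079], [0.628, -0.078]]
0.116 16 [[0.618, -0.082], [0.629, -0.077], [0.637, -0.07]]
0.124 23 [[0.619, -0.085], [0.632, -0.077], [0.637, -0.067]]
0.132 22 [[0.619, -0.084], [0.629, -0.079], [0.637, -0.068]]
0.14 22 [[0.619, -0.085], [0.631, -0.078], [0.636, -0.066]]
0.148 24 [[0.619, -0.085], [0.631, -0.075], [0.645, -0.061]]
0.156 48 [[0.612, -0.095], [0.627, -0.078], [0.651, -0.059]]
```

```bash
python3 - <<'E'
from fit import *
P,C,s=load("0")
for c in(0,1):
    m=(s==c)&box(P,.55,.75,-.08,.08,.14,.4)&(P[:,0]-.65>-.1)&(C.max(1)<140)
    q=P[m]
    for z in np.arange(.15,.33,.01):
        t=q[abs(q[:,2]-z)<.005]; print(c,z.round(3),len(t),np.percentile(t,[3,97],axis=0)[:,:2].round(3).tolist() if len(t) else '')
E
```

```text
0 0.15 24 [[0.668, 0.045], [0.68, 0.079]]
0 0.16 26 [[0.668, 0.045], [0.682, 0.078]]
0 0.17 30 [[0.665, 0.045], [0.681, 0.076]]
0 0.18 26 [[0.666, 0.045], [0.682, 0.074]]
0 0.19 31 [[0.667, 0.046], [0.683, 0.076]]
0 0.2 23 [[0.667, 0.044], [0.683, 0.073]]
0 0.21 31 [[0.669, 0.044], [0.684, 0.074]]
0 0.22 22 [[0.675, 0.046], [0.686, 0.078]]
0 0.23 17 [[0.681, 0.047], [0.685, 0.077]]
0 0.24 21 [[0.681, 0.025], [0.69, 0.078]]
0 0.25 40 [[0.6, -0.013], [0.701, 0.074]]
0 0.26 51 [[0.594, -0.014], [0.704, 0.042]]
0 0.27 46 [[0.594, -0.014], [0.703, 0.006]]
0 0.28 45 [[0.595, -0.015], [0.704, 0.077]]
0 0.29 68 [[0.583, -0.016], [0.721, 0.074]]
0 0.3 134 [[0.578, -0.017], [0.721, 0.071]]
0 0.31 166 [[0.581, -0.019], [0.72, 0.069]]
0 0.32 133 [[0.581, -0.02], [0.719, 0.011]]
1 0.15 7 [[0.657, 0.058], [0.662, 0.078]]
1 0.16 5 [[0.659, 0.056], [0.662, 0.079]]
1 0.17 10 [[0.659, 0.054], [0.664, 0.076]]
1 0.18 3 [[0.662, 0.049], [0.665, 0.059]]
1 0.19 6 [[0.661, 0.057], [0.664, 0.073]]
1 0.2 6 [[0.661, 0.052], [0.667, 0.073]]
1 0.21 6 [[0.661, 0.049], [0.667, 0.073]]
1 0.22 7 [[0.661, 0.059], [0.666, 0.079]]
1 0.23 6 [[0.663, 0.058], [0.666, 0.073]]
1 0.24 10 [[0.664, 0.014], [0.685, 0.078]]
1 0.25 20 [[0.597, -0.008], [0.692, 0.078]]
1 0.26 23 [[0.592, -0.009], [0.691, 0.076]]
1 0.27 31 [[0.593, -0.008], [0.692, 0.069]]
1 0.28 20 [[0.592, -0.003], [0.692, 0.065]]
1 0.29 44 [[0.583, -0.007], [0.717, 0.077]]
1 0.3 86 [[0.574, -0.009], [0.719, 0.073]]
1 0.31 104 [[0.575, -0.01], [0.711, 0.068]]
1 0.32 96 [[0.576, -0.01], [0.715, 0.074]]
```

The camera shows the fingertips about 41 mm behind where the TCP reading puts them: closed tips are at eef z +24 mm. I'll correct for that by targeting eef z = grasp height − 43 mm.

Request:
drive_tool --translation '[[0,0,0],[0,0,0],[0,0,0.3],[0,0,0.3],[0,0,0.26]]' --angular '[[0,0,0],[0,0,0],[0,0,0],[0,0,0],[0,0,0]]' --jaw 0

```text
clock: 2.68
eef_pos: [0.6242, -0.0689, 0.0419]
tool_rot: [-3.14, -0.001, 2.301]
wrist_force: [-2.1, 0.0, 18.1]
finger_gap: 0.5
grip_force: 11.9
```

Request:
drive_tool --translation '[[0,0,0],[0,0,0],[0,0,0],[0,0,0]]' --angular '[[0,0,0],[0,0,0],[0,0,0],[0,0,0]]' --jaw -1 --grip_force 25

```text
clock: 3.18
eef_pos: [0.6265, -0.0691, 0.0448]
tool_rot: [3.14, 0.002, 2.301]
wrist_force: [0.0, -0.3, 7.4]
finger_gap: 0.16
grip_force: 26.0
```

Request:
drive_tool --translation '[[0,0,-0.04],[0,0,0],[0,0,0],[0,0,0]]' --angular '[[0,0,-0.21],[0,0,-0.21],[0,0,-0.21],[0,0,-0.21]]'

```text
clock: 3.68
eef_pos: [0.6267, -0.0687, 0.0449]
tool_rot: [3.14, 0.003, 2.966]
wrist_force: [4.2, 0.3, -2.8]
finger_gap: 0.161
grip_force: 25.6
```

Request:
drive_tool --translation '[[0,0,0],[0,0,0],[0,0,0]]' --angular '[[0,0,-0.21],[0,0,-0.21],[0,0,0]]'

```text
clock: 4.05
eef_pos: [0.6267, -0.0684, 0.045]
tool_rot: [3.14, 0.004, -2.995]
wrist_force: [5.6, 1.3, -4.9]
finger_gap: 0.163
grip_force: 25.7
```

Request:
drive_tool --translation '[[0,0,0],[0,0,0],[0,0,0],[0,0,-0.9],[0,0,-0.9]]' --angular '[[0,0,0],[0,0,0],[0,0,0],[0,0,0],[0,0,0]]' --jaw 0.2

```text
clock: 4.68
eef_pos: [0.6243, -0.069, 0.1363]
tool_rot: [3.141, -0.002, -2.993]
wrist_force: [0.8, 0.2, 0.2]
finger_gap: 0.6
grip_force: 0.0
```

```bash
cat > plan.py <<'E'
from h import *
def plan(wps,start=None):
    """wps: (x,y,z,psi_deg or None); prints rows in tool axes: moves then turns"""
    s=ctrl.get_state()
    p=np.array(start[:3] if start else s["eef_pos"]); psi=start[3] if start else np.degrees(s["tool_rot"][2])
    print('now',p.round(4),round(psi,1))
    for w in wps:
        t=np.array(w[:3]); a=w[3] if w[3] is not None else psi
        da=(a-psi+180)%360-180 if abs(a-psi)>180 and False else a-psi
        da=(da+180)%360-180
        n=max(int(np.ceil(np.abs(t-p).max()/.045)),int(np.ceil(abs(da)/9.5)),1)
        rows=[];q=psi
        for i in range(n):
            d=(t-p)/n; c,si=np.cos(np.radians(q)),np.sin(np.radians(q))
            rows.append([d[0]*c+d[1]*si, d[0]*si-d[1]*c, -d[2]]); q+=da/n
        print(w,'n',n,'T',(np.array(rows)/.05).round(2).tolist(),'W',round(-da/n/45,3))
        p=t;psi=q
E
python3 - <<'E'
from plan import *
p,P,f=cam("wrist"); save(p,"w2",1.2)
plan([(.56,-.02,.16,None),(.509,.1785,.16,202),(.509,.1785,.077,None)])
E
```

```text
now [ 0.6289 -0.0691  0.1437] -171.5
(0.56, -0.02, 0.16, None) n 2 T [[0.61, 0.59, -0.16], [0.61, 0.59, -0.16]] W -0.0
(0.509, 0.1785, 0.16, 202) n 5 T [[0.08, 0.82, -0.0], [0.05, 0.82, -0.0], [0.01, 0.82, -0.0], [-0.03, 0.82, -0.0], [-0.07, 0.82, -0.0]] W -0.06
(0.509, 0.1785, 0.077, None) n 2 T [[-0.0, 0.0, 0.83], [-0.0, 0.0, 0.83]] W -0.0
```

View pics/w2.png

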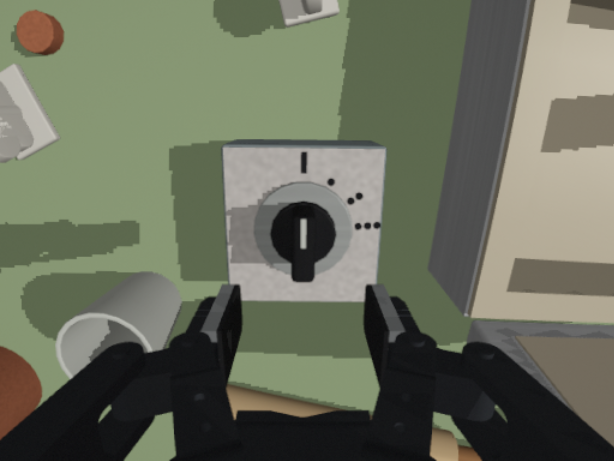

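The pointer line at (303,232) points at the bar mark at (303,162), so the selector is off. Next is the prop.

Request:
drive_tool --translation '[[0.61,0.59,-0.16],[0.61,0.59,-0.16],[0.08,0.82,0],[0.05,0.82,0],[0.01,0.82,0]]' --angular '[[0,0,0],[0,0,0],[0,0,-0.06],[0,0,-0.06],[0,0,-0.06]]' --jaw 1

```text
clock: 5.35
eef_pos: [0.5245, 0.1007, 0.1519]
tool_rot: [-3.141, 0.001, -2.85]
wrist_force: [0.6, 0.7, 0.6]
finger_gap: 0.996
grip_force: 0.0
```

Request:
drive_tool --translation '[[-0.03,0.82,0],[-0.07,0.82,0],[0,0,0],[0,0,0]]' --angular '[[0,0,-0.06],[0,0,-0.06],[0,0,0],[0,0,0]]'

```text
clock: 5.85
eef_pos: [0.5045, 0.1783, 0.1516]
tool_rot: [-3.141, -0.0, -2.757]
wrist_force: [0.4, -1.0, -0.2]
finger_gap: 1.0
grip_force: 0.0
```

```bash
python3 - <<'E'
from fit import *
from plan import *
p,P,f=cam("wrist"); s=ctrl.get_state()
q=P.reshape(-1,3); q=q[np.isfinite(q).all(1)]
rect(q[box(q,.46,.56,.13,.23,.140,.150)],'prop top')
rect(q[box(q,.4,.66,0.02,.34,.082,.088)],'rim')
save(p,"w3",1.2)
plan([(.509,.1785,.077,None)])
E
```

```text
prop top 3289 [507.1 179. ] [35.9 35.5] 20.1 mean [0.5058 0.1783 0.1441]
rim 23996 [532.9 184.3] [232.9 291.7] 4.7 mean [0.4902 0.1557 0.0843]
now [0.5048 0.1777 0.1516] -158.1
(0.509, 0.1785, 0.077, None) n 2 T [[-0.04, -0.01, 0.75], [-0.04, -0.01, 0.75]] W -0.0
```

View pics/w3.png

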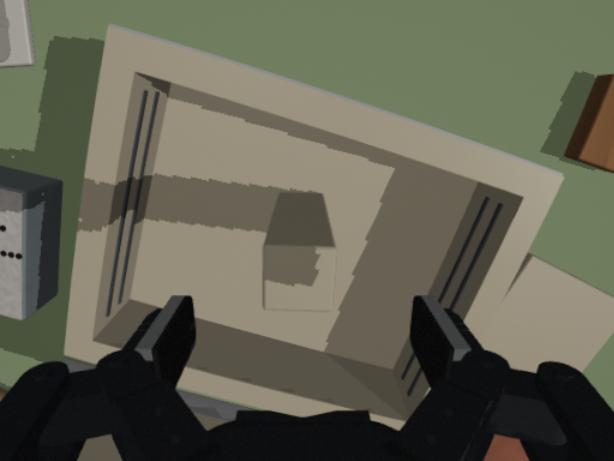

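The wrist picture shows the prop top at (300,278) between the open fingers, and the chamber is otherwise empty.

Request:
drive_tool --translation '[[-0.04,-0.02,0.75],[0,0,0.72],[0,0,0],[0,0,0]]' --angular '[[0,0,0],[0,0,0],[0,0,0],[0,0,0]]'

```text
clock: 6.4
eef_pos: [0.5079, 0.1786, 0.0793]
tool_rot: [-3.141, 0.002, -2.758]
wrist_force: [0.6, 0.2, 0.3]
finger_gap: 1.0
grip_force: 0.0
```

Request:
drive_tool --translation '[[0,0,0],[0,0,0],[0,0,0],[0,0,0]]' --angular '[[0,0,0],[0,0,0],[0,0,0],[0,0,0]]' --jaw -1 --grip_force 45

```text
clock: 6.9
eef_pos: [0.5075, 0.1787, 0.0791]
tool_rot: [-3.141, 0.001, -2.757]
wrist_force: [-0.2, -1.4, 4.8]
finger_gap: 0.42
grip_force: 44.7
```

Request:
drive_tool --translation '[[0,0,-0.5],[0,0,-0.6],[0,0,-0.6],[0,0,-0.6],[0,0,-0.1]]' --angular '[[0,0,0],[0,0,0],[0,0,0],[0,0,0],[0,0,0]]'

```text
clock: 7.52
eef_pos: [0.5074, 0.1797, 0.1995]
tool_rot: [3.142, 0.003, -2.757]
wrist_force: [-0.1, -0.1, -3.0]
finger_gap: 0.416
grip_force: 44.8
```

```bash
python3 - <<'E'
from plan import *
print(ctrl.get_state()["finger_gap"])
plan([(.536,.447,.20,183),(.536,.447,.075,None)])
E
```

```text
0.4160470028714876
now [0.5074 0.1797 0.1995] -157.9
(0.536, 0.447, 0.2, 183) n 6 T [[-0.42, 0.79, -0.0], [-0.38, 0.81, -0.0], [-0.33, 0.83, -0.0], [-0.29, 0.85, -0.0], [-0.24, 0.86, -0.0], [-0.19, 0.88, -0.0]] W 0.071
(0.536, 0.447, 0.075, None) n 3 T [[-0.0, 0.0, 0.83], [-0.0, 0.0, 0.83], [-0.0, 0.0, 0.83]] W -0.0
```

Request:
drive_tool --translation '[[-0.42,0.79,0],[-0.38,0.81,0],[-0.33,0.83,0],[-0.29,0.85,0],[-0.24,0.86,0]]' --angular '[[0,0,0.071],[0,0,0.071],[0,0,0.071],[0,0,0.071],[0,0,0.071]]'

```text
clock: 8.15
eef_pos: [0.53, 0.402, 0.1956]
tool_rot: [-3.14, -0.003, -3.037]
wrist_force: [0.5, -0.4, -1.8]
finger_gap: 0.419
grip_force: 44.9
```

Request:
drive_tool --translation '[[-0.19,0.88,0],[0,0,0.2],[0,0,0.8],[0,0,0.8],[0,0,0.5]]' --angular '[[0,0,0.071],[0,0,0],[0,0,0],[0,0,0],[0,0,0]]'

```text
clock: 8.78
eef_pos: [0.5338, 0.443, 0.0783]
tool_rot: [-3.137, -0.005, -3.091]
wrist_force: [-0.3, -0.1, -2.5]
finger_gap: 0.419
grip_force: 45.8
```

Request:
drive_tool --translation '[[0,0,0.1],[0,0,0],[0,0,0]]' --angular '[[0,0,0],[0,0,0],[0,0,0]]'

```text
clock: 9.15
eef_pos: [0.5363, 0.4468, 0.0797]
tool_rot: [3.14, 0.002, -3.091]
wrist_force: [-0.7, 1.5, -2.1]
finger_gap: 0.419
grip_force: 45.9
```

Request:
drive_tool --translation '[[0,0,0.1],[0,0,0.04],[0,0,0]]' --angular '[[0,0,0],[0,0,0],[0,0,0]]'

```text
clock: 9.52
eef_pos: [0.5356, 0.4462, 0.0713]
tool_rot: [3.142, 0.0, -3.091]
wrist_force: [0.1, -0.2, -1.7]
finger_gap: 0.415
grip_force: 45.9
```

Request:
drive_tool --translation '[[0,0,0.03],[0,0,0],[0,0,0]]' --angular '[[0,0,0],[0,0,0],[0,0,0]]'

```text
clock: 9.9
eef_pos: [0.5359, 0.4463, 0.0713]
tool_rot: [3.142, 0.001, -3.091]
wrist_force: [-2.0, -2.2, 6.2]
finger_gap: 0.416
grip_force: 46.4
```

Request:
drive_tool --translation '[[0,0,0],[0,0,0],[0,0,0],[0,0,-0.4],[0,0,-0.8]]' --angular '[[0,0,0],[0,0,0],[0,0,0],[0,0,0],[0,0,0]]' --jaw 1

```text
clock: 10.52
eef_pos: [0.5349, 0.4453, 0.1296]
tool_rot: [-3.14, -0.002, -3.091]
wrist_force: [-0.3, -0.3, 0.8]
finger_gap: 0.996
grip_force: 0.0
```

Request:
drive_tool --translation '[[0,0,-0.8],[0,0,-0.3]]' --angular '[[0,0,0],[0,0,0]]'

```text
clock: 10.78
eef_pos: [0.5368, 0.4478, 0.1894]
tool_rot: [3.137, 0.005, -3.091]
wrist_force: [0.1, 0.6, -0.3]
finger_gap: 1.0
grip_force: 0.0
```

```bash
python3 - <<'E'
from plan import *
plan([(.47,.22,.2,None),(.454,-.10,.17,203)])
E
```

```text
now [0.5368 0.4478 0.1894] -177.1
(0.47, 0.22, 0.2, None) n 6 T [[0.26, -0.75, -0.04], [0.26, -0.75, -0.04], [0.26, -0.75, -0.04], [0.26, -0.75, -0.04], [0.26, -0.75, -0.04], [0.26, -0.75, -0.04]] W -0.0
(0.454, -0.1, 0.17, 203) n 8 T [[0.08, -0.8, 0.08], [0.12, -0.79, 0.08], [0.15, -0.79, 0.08], [0.18, -0.78, 0.08], [0.22, -0.77, 0.08], [0.25, -0.76, 0.08], [0.28, -0.75, 0.08], [0.32, -0.74, 0.08]] W -0.056
```

Request:
drive_tool --translation '[[0.26,-0.75,-0.04],[0.26,-0.75,-0.04],[0.26,-0.75,-0.04],[0.26,-0.75,-0.04],[0.26,-0.75,-0.04]]' --angular '[[0,0,0],[0,0,0],[0,0,0],[0,0,0],[0,0,0]]'

```text
clock: 11.4
eef_pos: [0.4794, 0.2541, 0.1947]
tool_rot: [-3.141, -0.0, -3.091]
wrist_force: [0.1, -0.9, 0.5]
finger_gap: 0.997
grip_force: 0.0
```

Request:
drive_tool --translation '[[0.26,-0.75,-0.04],[0.08,-0.8,0.08],[0.12,-0.79,0.08],[0.15,-0.79,0.08],[0.18,-0.78,0.08]]' --angular '[[0,0,0],[0,0,-0.056],[0,0,-0.056],[0,0,-0.056],[0,0,-0.056]]'

```text
clock: 12.02
eef_pos: [0.4605, 0.056, 0.1807]
tool_rot: [-3.141, -0.0, -2.914]
wrist_force: [0.9, -0.6, -0.1]
finger_gap: 1.004
grip_force: 0.0
```

Request:
drive_tool --translation '[[0.22,-0.77,0.08],[0.25,-0.76,0.08],[0.28,-0.75,0.08],[0.32,-0.74,0.08],[0,0,0]]' --angular '[[0,0,-0.056],[0,0,-0.056],[0,0,-0.056],[0,0,-0.056],[0,0,0]]'

```text
clock: 12.65
eef_pos: [0.4521, -0.1062, 0.1643]
tool_rot: [-3.141, -0.002, -2.746]
wrist_force: [0.1, 1.1, 0.2]
finger_gap: 0.998
grip_force: 0.0
```

```bash
cat >> fit.py <<'E'
def white(P,p,z0,z1,t=''):
    """white clusters in height band over the table, away from kiln and box"""
    q=P.reshape(-1,3);c=p.reshape(-1,3).astype(int);m=np.isfinite(q).all(1);q,c=q[m],c[m]
    m=box(q,.3,.8,-.5,.5,z0,z1)&(c.min(1)>60)&(np.ptp(c,axis=1)<30)
    q=q[m]; g=np.zeros((600,1100),np.uint8); ij=((q[:,:2]-[.25,-.55])*1000).astype(int); g[ij[:,0],ij[:,1]]=1
    n,L,st,ce=cv2.connectedComponentsWithStats(cv2.morphologyEx(g,cv2.MORPH_CLOSE,np.ones((5,5))))
    l=L[ij[:,0],ij[:,1]]
    for i in range(1,n):
        if st[i,4]>200: rect(q[l==i],t)
E
python3 - <<'E'
from fit import *
from plan import *
p,P,f=cam("wrist"); white(P,p,.045,.065,'wing top'); white(P,p,.025,.037,'rose')
save(p,"w4",1.2)
plan([(.454,-.096,.005,None)])
E
```

```text
wing top 1095 [424.2  93.9] [ 49.  156.6] 24.1 mean [0.4363 0.0628 0.055 ]
wing top 815 [453.9 -94.2] [69.  11.9] 23.0 mean [ 0.4513 -0.0955  0.0557]
wing top 1110 [ 577.  -300.7] [69.4 13.1] 33.6 mean [ 0.5745 -0.2997  0.0533]
wing top 5178 [621.2 -67.6] [108.4 110.2] 8.1 mean [ 0.6021 -0.077   0.0507]
rose 599 [423.3 101.5] [ 51.3 173.7] 22.7 mean [0.4367 0.0669 0.031 ]
rose 1751 [ 452.9 -206. ] [45.1 44.3] 37.1 mean [ 0.4524 -0.2064  0.0312]
now [ 0.4527 -0.1039  0.1645] -157.2
(0.454, -0.096, 0.005, None) n 4 T [[-0.02, 0.03, 0.8], [-0.02, 0.03, 0.8], [-0.02, 0.03, 0.8], [-0.02, 0.03, 0.8]] W -0.0
```

View pics/w4.png

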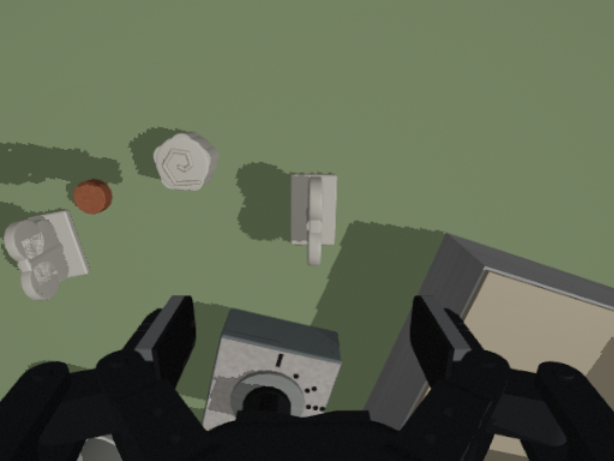

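Only two butterflies at (45,250) and (315,212) and one rose at (185,162) are on the table, plus the disc at (92,197). I'll grasp butterfly A.

Request:
drive_tool --translation '[[-0.1,0.16,0.85],[0,0,0.8],[0,0,0.8],[0,0,0.5],[0,0,0.3]]' --angular '[[0,0,0],[0,0,0],[0,0,0],[0,0,0],[0,0,0]]' --jaw 0.3

```text
clock: 13.32
eef_pos: [0.4544, -0.0919, 0.0012]
tool_rot: [3.14, -0.001, -2.737]
wrist_force: [-0.6, -0.3, 0.4]
finger_gap: 0.652
grip_force: 0.0
```

Request:
drive_tool --translation '[[0,0,0],[0,0,0],[0,0,0],[0,0,0],[0,0,0]]' --angular '[[0,0,0],[0,0,0],[0,0,0],[0,0,0],[0,0,0]]' --jaw -1 --grip_force 25

```text
clock: 13.95
eef_pos: [0.4557, -0.0938, 0.0031]
tool_rot: [-3.14, 0.002, -2.74]
wrist_force: [-0.6, -0.6, 7.1]
finger_gap: 0.112
grip_force: 30.8
```

Request:
drive_tool --translation '[[0,0,-0.4],[0,0,-0.8],[0,0,-0.8],[0,0,-0.8],[0,0,-0.2]]' --angular '[[0,0,0],[0,0,0],[0,0,0],[0,0,0],[0,0,0]]'

```text
clock: 14.58
eef_pos: [0.4562, -0.0938, 0.1545]
tool_rot: [-3.139, 0.004, -2.74]
wrist_force: [-0.7, -0.7, -2.4]
finger_gap: 0.108
grip_force: 29.8
```

```bash
python3 - <<'E'
from plan import *
print(ctrl.get_state()["finger_gap"])
def kw(x,y,a=np.radians(4.7)): return (.5325+x*np.cos(a)-y*np.sin(a), .184+x*np.sin(a)+y*np.cos(a))
for n,k in(('A',(-.01,.08)),('B',(-.01,.015)),('rose',(-.01,-.06))): print(n,np.round(kw(*k),4))
X=kw(-.01,.08)
plan([(*X,.152,184.7),(*X,.03,None)])
E
```

```text
0.10848371149842637
A [0.516  0.2629]
B [0.5213 0.1981]
rose [0.5274 0.1234]
now [ 0.4562 -0.0938  0.1545] -157.0
(np.float64(0.5159785454414164), np.float64(0.2629116058591425), 0.152, 184.7) n 8 T [[-0.49, 0.76, 0.01], [-0.46, 0.78, 0.01], [-0.42, 0.8, 0.01], [-0.39, 0.81, 0.01], [-0.36, 0.83, 0.01], [-0.33, 0.84, 0.01], [-0.29, 0.86, 0.01], [-0.26, 0.87, 0.01]] W 0.051
(np.float64(0.5159785454414164), np.float64(0.2629116058591425), 0.03, None) n 3 T [[-0.0, 0.0, 0.81], [-0.0, 0.0, 0.81], [-0.0, 0.0, 0.81]] W -0.0
```

Request:
drive_tool --translation '[[-0.49,0.76,0],[-0.46,0.78,0],[-0.42,0.8,0],[-0.39,0.81,0],[-0.36,0.83,0]]' --angular '[[0,0,0.051],[0,0,0.051],[0,0,0.051],[0,0,0.051],[0,0,0.051]]'

```text
clock: 15.2
eef_pos: [0.4914, 0.13, 0.1507]
tool_rot: [-3.141, -0.003, -2.941]
wrist_force: [0.2, -0.0, -1.3]
finger_gap: 0.113
grip_force: 29.7
```

Request:
drive_tool --translation '[[-0.33,0.84,0],[-0.29,0.86,0],[-0.26,0.87,0],[0,0,0],[0,0,0.6]]' --angular '[[0,0,0.051],[0,0,0.051],[0,0,0.051],[0,0,0],[0,0,0]]'

```text
clock: 15.82
eef_pos: [0.516, 0.2637, 0.1224]
tool_rot: [3.141, 0.003, -3.059]
wrist_force: [-0.2, 0.1, -2.3]
finger_gap: 0.113
grip_force: 29.8
```

Request:
drive_tool --translation '[[0,0,0.8],[0,0,0.7],[0,0,0.3],[0,0,0],[0,0,0]]' --angular '[[0,0,0],[0,0,0],[0,0,0],[0,0,0],[0,0,0]]'

```text
clock: 16.45
eef_pos: [0.5161, 0.2636, 0.0334]
tool_rot: [3.141, 0.002, -3.06]
wrist_force: [0.5, 1.3, -0.5]
finger_gap: 0.115
grip_force: 29.7
```

Request:
drive_tool --translation '[[0,0,0.14],[0,0,0],[0,0,0.04],[0,0,0]]' --angular '[[0,0,0],[0,0,0],[0,0,0],[0,0,0]]'

```text
clock: 16.95
eef_pos: [0.5152, 0.2632, 0.0233]
tool_rot: [3.142, 0.0, -3.06]
wrist_force: [-0.3, 0.1, -1.7]
finger_gap: 0.109
grip_force: 29.7
```

Request:
drive_tool --translation '[[0,0,0.04],[0,0,0],[0,0,0]]' --angular '[[0,0,0],[0,0,0],[0,0,0]]'

```text
clock: 17.32
eef_pos: [0.5152, 0.2632, 0.0232]
tool_rot: [-3.141, 0.0, -3.06]
wrist_force: [-4.9, -2.8, 12.0]
finger_gap: 0.112
grip_force: 31.7
```

Request:
drive_tool --translation '[[0,0,0],[0,0,0],[0,0,0],[0,0,-0.4],[0,0,-0.8]]' --angular '[[0,0,0],[0,0,0],[0,0,0],[0,0,0],[0,0,0]]' --jaw -0.4

```text
clock: 17.95
eef_pos: [0.5141, 0.2625, 0.0814]
tool_rot: [-3.141, -0.003, -3.06]
wrist_force: [1.0, 0.2, 0.3]
finger_gap: 0.298
grip_force: 0.0
```

Request:
drive_tool --translation '[[0,0,-0.8],[0,0,-0.8]]' --angular '[[0,0,0],[0,0,0]]'

```text
clock: 18.2
eef_pos: [0.5153, 0.2634, 0.164]
tool_rot: [3.141, 0.002, -3.06]
wrist_force: [0.5, 0.8, -0.6]
finger_gap: 0.303
grip_force: 0.0
```

```bash
python3 - <<'E'
from plan import *
plan([(.577,-.301,.165,213.6)])
E
```

```text
now [0.5153 0.2634 0.164 ] -175.3
(0.577, -0.301, 0.165, 213.6) n 13 T [[-0.02, -0.87, -0.0], [0.01, -0.87, -0.0], [0.04, -0.87, -0.0], [0.08, -0.87, -0.0], [0.11, -0.87, -0.0], [0.15, -0.86, -0.0], [0.18, -0.86, -0.0], [0.21, -0.85, -0.0], [0.24, -0.84, -0.0], [0.28, -0.83, -0.0], [0.31, -0.82, -0.0], [0.34, -0.8, -0.0], [0.37, -0.79, -0.0]] W -0.049
```

Request:
drive_tool --translation '[[-0.02,-0.87,0],[0.01,-0.87,0],[0.04,-0.87,0],[0.08,-0.87,0],[0.11,-0.87,0]]' --angular '[[0,0,-0.049],[0,0,-0.049],[0,0,-0.049],[0,0,-0.049],[0,0,-0.049]]'

```text
clock: 18.82
eef_pos: [0.5391, 0.0452, 0.1628]
tool_rot: [-3.141, 0.002, -2.866]
wrist_force: [-0.1, -0.5, 0.1]
finger_gap: 0.302
grip_force: 0.0
```

Request:
drive_tool --translation '[[0.15,-0.86,0],[0.18,-0.86,0],[0.21,-0.85,0],[0.24,-0.84,0],[0.28,-0.83,0]]' --angular '[[0,0,-0.049],[0,0,-0.049],[0,0,-0.049],[0,0,-0.049],[0,0,-0.049]]'

```text
clock: 19.45
eef_pos: [0.5624, -0.1725, 0.1629]
tool_rot: [-3.14, 0.002, -2.673]
wrist_force: [0.7, 0.5, -0.0]
finger_gap: 0.302
grip_force: 0.0
```

Request:
drive_tool --translation '[[0.31,-0.82,0],[0.34,-0.8,0],[0.37,-0.79,0],[0,0,0]]' --angular '[[0,0,-0.049],[0,0,-0.049],[0,0,-0.049],[0,0,0]]' --jaw 0.3

```text
clock: 19.95
eef_pos: [0.5746, -0.307, 0.1623]
tool_rot: [-3.139, -0.001, -2.567]
wrist_force: [-0.6, 0.4, 0.3]
finger_gap: 0.649
grip_force: 0.0
```

```bash
python3 - <<'E'
from fit import *
from plan import *
p,P,f=cam("wrist"); white(P,p,.045,.065,'wing top'); white(P,p,.025,.037,'rose')
plan([(.577,-.301,.002,213.6)])
E
```

```text
wing top 821 [ 577.9 -301.5] [69.8 11.9] 31.7 mean [ 0.575  -0.3031  0.0557]
wing top 1205 [580.8 -73.4] [ 27.1 108.7] 8.6 mean [ 0.5762 -0.0727  0.0493]
wing top 1053 [ 666.7 -411.8] [59.6 37. ] 68.5 mean [ 0.6578 -0.4092  0.0569]
wing top 427 [669.2 -66.1] [23.5 58.9] 6.9 mean [ 0.6716 -0.0717  0.0497]
wing top 607 [ 707.5 -203.6] [22.  61.7] 35.1 mean [ 0.7042 -0.2066  0.0552]
rose 1787 [ 452.8 -207.3] [44.1 45.4] 33.7 mean [ 0.4538 -0.2094  0.0311]
rose 476 [562.9  39.5] [67.6  5.2] 5.6 mean [0.5652 0.0395 0.031 ]
now [ 0.5752 -0.3036  0.1621] -146.9
(0.577, -0.301, 0.002, 213.6) n 4 T [[-0.01, 0.01, 0.8], [-0.01, 0.01, 0.8], [-0.01, 0.01, 0.8], [-0.01, 0.01, 0.8]] W -0.003
```

Request:
drive_tool --translation '[[-0.07,0,0.8],[0,0,0.8],[0,0,0.8],[0,0,0.5],[0,0,0.3]]' --angular '[[0,0,0],[0,0,0],[0,0,0],[0,0,0],[0,0,0]]'

```text
clock: 20.62
eef_pos: [0.5786, -0.2974, 0.0007]
tool_rot: [3.14, 0.0, -2.557]
wrist_force: [0.1, 0.5, -0.6]
finger_gap: 0.65
grip_force: 0.0
```

Request:
drive_tool --translation '[[0,0,0],[0,0,0],[0,0,0],[0,0,0],[0,0,0]]' --angular '[[0,0,0],[0,0,0],[0,0,0],[0,0,0],[0,0,0]]' --jaw -1 --grip_force 25

```text
clock: 21.25
eef_pos: [0.5798, -0.3001, 0.0028]
tool_rot: [-3.139, 0.002, -2.56]
wrist_force: [0.9, -0.2, 6.2]
finger_gap: 0.116
grip_force: 30.6
```

Request:
drive_tool --translation '[[0,0,-0.4],[0,0,-0.8],[0,0,-0.8],[0,0,-0.8],[0,0,-0.4]]' --angular '[[0,0,0],[0,0,0],[0,0,0],[0,0,0],[0,0,0]]'

```text
clock: 21.88
eef_pos: [0.5793, -0.2999, 0.1644]
tool_rot: [-3.138, 0.002, -2.56]
wrist_force: [0.8, 0.0, -1.4]
finger_gap: 0.113
grip_force: 29.6
```

```bash
python3 - <<'E'
from plan import *
X=(.521,.196)
plan([(*X,.160,184.7),(*X,.03,None)])
E
```

```text
now [ 0.5793 -0.2999  0.1644] -146.7
(0.521, 0.196, 0.16, 184.7) n 12 T [[-0.37, 0.74, 0.01], [-0.34, 0.76, 0.01], [-0.31, 0.77, 0.01], [-0.28, 0.78, 0.01], [-0.24, 0.8, 0.01], [-0.21, 0.8, 0.01], [-0.18, 0.81, 0.01], [-0.14, 0.82, 0.01], [-0.11, 0.83, 0.01], [-0.07, 0.83, 0.01], [-0.04, 0.83, 0.01], [-0.01, 0.83, 0.01]] W 0.053
(0.521, 0.196, 0.03, None) n 3 T [[-0.0, 0.0, 0.87], [-0.0, 0.0, 0.87], [-0.0, 0.0, 0.87]] W -0.0
```

Request:
drive_tool --translation '[[-0.37,0.74,0],[-0.34,0.76,0],[-0.31,0.77,0],[-0.28,0.78,0],[-0.24,0.8,0]]' --angular '[[0,0,0.053],[0,0,0.053],[0,0,0.053],[0,0,0.053],[0,0,0.053]]'

```text
clock: 22.5
eef_pos: [0.5528, -0.092, 0.1606]
tool_rot: [3.141, -0.001, -2.769]
wrist_force: [0.3, 0.3, -1.2]
finger_gap: 0.115
grip_force: 29.5
```

Request:
drive_tool --translation '[[-0.21,0.8,0],[-0.18,0.81,0],[-0.14,0.82,0],[-0.11,0.83,0],[-0.07,0.83,0]]' --angular '[[0,0,0.053],[0,0,0.053],[0,0,0.053],[0,0,0.053],[0,0,0.053]]'

```text
clock: 23.12
eef_pos: [0.5283, 0.1142, 0.1607]
tool_rot: [-3.141, -0.002, -2.977]
wrist_force: [1.0, 0.5, -0.9]
finger_gap: 0.112
grip_force: 29.5
```

Request:
drive_tool --translation '[[-0.04,0.83,0],[-0.01,0.83,0],[0,0,0],[0,0,0]]' --angular '[[0,0,0.053],[0,0,0.053],[0,0,0],[0,0,0]]'

```text
clock: 23.62
eef_pos: [0.5194, 0.1947, 0.1606]
tool_rot: [-3.14, -0.001, -3.059]
wrist_force: [-0.7, -1.2, -1.4]
finger_gap: 0.115
grip_force: 29.5
```

Request:
drive_tool --translation '[[0,0,0.8],[0,0,0.8],[0,0,0.7],[0,0,0.3],[0,0,0]]' --angular '[[0,0,0],[0,0,0],[0,0,0],[0,0,0],[0,0,0]]'

```text
clock: 24.25
eef_pos: [0.5196, 0.1944, 0.0306]
tool_rot: [-3.141, -0.002, -3.06]
wrist_force: [0.5, -0.4, -1.7]
finger_gap: 0.113
grip_force: 29.5
```

Request:
drive_tool --translation '[[0,0,0.12],[0,0,0],[0,0,0.04],[0,0,0]]' --angular '[[0,0,0],[0,0,0],[0,0,0],[0,0,0]]'

```text
clock: 24.75
eef_pos: [0.52, 0.1957, 0.0234]
tool_rot: [-3.142, 0.0, -3.059]
wrist_force: [-0.2, -0.6, -1.6]
finger_gap: 0.114
grip_force: 29.5
```

Request:
drive_tool --translation '[[0,0,0.02],[0,0,0],[0,0,0]]' --angular '[[0,0,0],[0,0,0],[0,0,0]]'

```text
clock: 25.12
eef_pos: [0.5201, 0.1958, 0.0228]
tool_rot: [-3.142, 0.001, -3.059]
wrist_force: [-1.6, -0.6, 5.7]
finger_gap: 0.114
grip_force: 30.5
```

Request:
drive_tool --translation '[[0,0,0],[0,0,0],[0,0,0],[0,0,-0.4],[0,0,-0.8]]' --angular '[[0,0,0],[0,0,0],[0,0,0],[0,0,0],[0,0,0]]' --jaw -0.4

```text
clock: 25.75
eef_pos: [0.5183, 0.195, 0.0812]
tool_rot: [-3.141, -0.004, -3.059]
wrist_force: [0.6, -0.4, -0.3]
finger_gap: 0.297
grip_force: 0.0
```

Request:
drive_tool --translation '[[0,0,-0.8],[0,0,-0.8]]' --angular '[[0,0,0],[0,0,0]]'

```text
clock: 26.0
eef_pos: [0.5197, 0.1956, 0.1633]
tool_rot: [-3.142, -0.0, -3.059]
wrist_force: [0.4, -0.4, -0.2]
finger_gap: 0.301
grip_force: 0.0
```

```bash
python3 - <<'E'
from plan import *
plan([(.453,-.207,.14,184.7)])
E
```

```text
now [0.5197 0.1956 0.1633] -175.3
(0.453, -0.207, 0.14, 184.7) n 9 T [[0.22, -0.88, 0.05], [0.22, -0.88, 0.05], [0.22, -0.88, 0.05], [0.22, -0.88, 0.05], [0.22, -0.88, 0.05], [0.22, -0.88, 0.05], [0.22, -0.88, 0.05], [0.22, -0.88, 0.05], [0.22, -0.88, 0.05]] W 0.0
```

Request:
drive_tool --translation '[[0.22,-0.88,0],[0.22,-0.88,0],[0.22,-0.88,0],[0.22,-0.88,0],[0.22,-0.88,0]]' --angular '[[0,0,0],[0,0,0],[0,0,0],[0,0,0],[0,0,0]]'

```text
clock: 26.62
eef_pos: [0.4828, -0.0295, 0.1623]
tool_rot: [-3.141, 0.001, -3.059]
wrist_force: [1.2, -1.6, 0.7]
finger_gap: 0.301
grip_force: 0.0
```

Request:
drive_tool --translation '[[0.22,-0.88,0],[0.22,-0.88,0],[0.22,-0.88,0],[0.22,-0.88,0],[0,0,0]]' --angular '[[0,0,0],[0,0,0],[0,0,0],[0,0,0],[0,0,0]]' --jaw 0.6

```text
clock: 27.25
eef_pos: [0.4524, -0.2113, 0.1621]
tool_rot: [-3.14, -0.001, -3.066]
wrist_force: [0.6, 0.3, -0.2]
finger_gap: 0.799
grip_force: 0.0
```

```bash
python3 - <<'E'
from fit import *
from plan import *
p,P,f=cam("wrist"); white(P,p,.025,.037,'rose'); white(P,p,.012,.04,'rose all')
plan([(.453,-.207,-.022,184.7)])
E
```

```text
rose 239 [ 369.8 -409.9] [16.9 69.2] 86.9 mean [ 0.3681 -0.4072  0.0312]
rose 1188 [507.7  35.1] [ 25.9 167.3] 86.4 mean [0.498  0.0345 0.0312]
rose 1632 [ 454.8 -207.6] [45. 45.] 64.6 mean [ 0.4525 -0.2079  0.0313]
rose all 823 [ 358.8 -424.7] [81.1 46.5] 34.9 mean [ 0.3485 -0.4288  0.0253]
rose all 571 [ 400.4 -449.2] [41.  24.2] 86.0 mean [ 0.4017 -0.4492  0.0209]
rose all 2670 [505.7  35.5] [ 36.6 169.3] 82.6 mean [0.4979 0.0347 0.0263]
rose all 1720 [ 454.7 -207.6] [45.  45.2] 64.4 mean [ 0.4517 -0.208   0.0306]
now [ 0.4532 -0.2086  0.162 ] -175.5
(0.453, -0.207, -0.022, 184.7) n 5 T [[0.0, 0.01, 0.74], [0.0, 0.01, 0.74], [0.0, 0.01, 0.74], [0.0, 0.01, 0.74], [0.0, 0.01, 0.74]] W -0.001
```

Request:
drive_tool --translation '[[0,0,0.85],[0,0,0.85],[0,0,0.85],[0,0,0.7],[0,0,0.39]]' --angular '[[0,0,0],[0,0,0],[0,0,0],[0,0,0],[0,0,0]]'

```text
clock: 27.92
eef_pos: [0.4533, -0.2047, -0.0216]
tool_rot: [3.139, -0.002, -3.056]
wrist_force: [0.7, -0.1, -0.3]
finger_gap: 0.803
grip_force: 0.0
```

Request:
drive_tool --translation '[[0,0,0],[0,0,0],[0,0,0],[0,0,0],[0,0,0]]' --angular '[[0,0,0],[0,0,0],[0,0,0],[0,0,0],[0,0,0]]' --jaw -1 --grip_force 25

```text
clock: 28.55
eef_pos: [0.4541, -0.2073, -0.0194]
tool_rot: [-3.141, 0.001, -3.059]
wrist_force: [0.3, 0.4, -0.6]
finger_gap: 0.505
grip_force: 25.8
```

Request:
drive_tool --translation '[[0,0,-0.4],[0,0,-0.8],[0,0,-0.8],[0,0,-0.8],[0,0,-0.4]]' --angular '[[0,0,0],[0,0,0],[0,0,0],[0,0,0],[0,0,0]]'

```text
clock: 29.18
eef_pos: [0.4549, -0.2076, 0.1428]
tool_rot: [-3.14, 0.004, -3.059]
wrist_force: [0.5, -0.3, -0.8]
finger_gap: 0.509
grip_force: 25.8
```

```bash
python3 - <<'E'
from plan import *
X=(.525,.117)
plan([(*X,.14,184.7),(*X,.005,None)])
E
```

```text
now [ 0.4549 -0.2076  0.1428] -175.3
(0.525, 0.117, 0.14, 184.7) n 8 T [[-0.24, 0.79, 0.01], [-0.24, 0.79, 0.01], [-0.24, 0.79, 0.01], [-0.24, 0.79, 0.01], [-0.24, 0.79, 0.01], [-0.24, 0.79, 0.01], [-0.24, 0.79, 0.01], [-0.24, 0.79, 0.01]] W 0.0
(0.525, 0.117, 0.005, None) n 4 T [[-0.0, 0.0, 0.68], [-0.0, 0.0, 0.68], [-0.0, 0.0, 0.68], [-0.0, 0.0, 0.68]] W -0.0
```

Request:
drive_tool --translation '[[-0.24,0.79,0],[-0.24,0.79,0],[-0.24,0.79,0],[-0.24,0.79,0],[-0.24,0.79,0]]' --angular '[[0,0,0],[0,0,0],[0,0,0],[0,0,0],[0,0,0]]'

```text
clock: 29.8
eef_pos: [0.4974, -0.0042, 0.1404]
tool_rot: [-3.141, 0.0, -3.059]
wrist_force: [1.0, 0.3, -1.2]
finger_gap: 0.509
grip_force: 25.9
```

Request:
drive_tool --translation '[[-0.24,0.79,0],[-0.24,0.79,0],[-0.24,0.79,0],[0,0,0],[0,0,0]]' --angular '[[0,0,0],[0,0,0],[0,0,0],[0,0,0],[0,0,0]]'

```text
clock: 30.42
eef_pos: [0.5232, 0.1148, 0.14]
tool_rot: [-3.141, -0.001, -3.059]
wrist_force: [-0.5, -0.8, -0.8]
finger_gap: 0.511
grip_force: 25.9
```

Request:
drive_tool --translation '[[0,0,0.8],[0,0,0.8],[0,0,0.8],[0,0,0.35],[0,0,0]]' --angular '[[0,0,0],[0,0,0],[0,0,0],[0,0,0],[0,0,0]]'

```text
clock: 31.05
eef_pos: [0.5232, 0.1147, 0.0024]
tool_rot: [-3.141, -0.001, -3.06]
wrist_force: [0.5, 0.5, -0.3]
finger_gap: 0.509
grip_force: 26.9
```

Request:
drive_tool --translation '[[0,0,0.06],[0,0,0],[0,0,0.03],[0,0,0]]' --angular '[[0,0,0],[0,0,0],[0,0,0],[0,0,0]]'

```text
clock: 31.55
eef_pos: [0.5244, 0.1158, -0.0003]
tool_rot: [-3.141, 0.002, -3.059]
wrist_force: [-0.2, -0.9, 7.3]
finger_gap: 0.506
grip_force: 27.5
```

Request:
drive_tool --translation '[[0,0,0],[0,0,0],[0,0,0],[0,0,-0.4],[0,0,-0.8]]' --angular '[[0,0,0],[0,0,0],[0,0,0],[0,0,0],[0,0,0]]' --jaw 0.35

```text
clock: 32.17
eef_pos: [0.522, 0.1155, 0.0578]
tool_rot: [-3.141, -0.003, -3.058]
wrist_force: [0.8, 0.0, 0.5]
finger_gap: 0.674
grip_force: 0.0
```

Request:
drive_tool --translation '[[0,0,-0.9],[0,0,-0.9],[0,0,-0.5],[0,0,0]]' --angular '[[0,0,0],[0,0,0],[0,0,0],[0,0,0]]'

```text
clock: 32.67
eef_pos: [0.5252, 0.1162, 0.1757]
tool_rot: [3.141, 0.006, -3.059]
wrist_force: [0.2, -0.0, -1.1]
finger_gap: 0.678
grip_force: 0.0
```

```bash
python3 - <<'E'
from h import *
a,_,_=cam("side"); b,_,_=cam("scene"); c,_,_=cam("wrist")
save(np.hstack([cv2.resize(a[150:342,130:386],(384,288)),cv2.resize(b[110:302,180:436],(384,288))]),"v5",1.04)
save(c,"w5",1.0)
print(ctrl.get_state())
E
```

```text
{'clock': 32.825, 'joints': array([ 0.0365913 ,  0.24814062, -0.3915992 ,  1.84870023,  0.10714918,
        1.06730744,  1.25718308]), 'qvel': array([-0.00230894,  0.01243359, -0.00037558,  0.00590668, -0.00285391,
        0.00132529,  0.00134667]), 'effort': array([-2.20670016e-02, -3.73890710e+01, -2.02356130e+00, -2.42379642e+01,
        9.09507566e-03, -2.16398039e-02, -4.15780269e-04]), 'eef_pos': array([0.52254468, 0.11536372, 0.17204316]), 'tool_rot': array([-3.14113618e+00, -1.95760038e-03, -3.05901253e+00]), 'wrist_force': array([-1.12613352,  0.08975771, -0.31139484]), 'torque': array([0.0092307 , 0.00682729, 0.00698562]), 'grip_force': 0.0, 'finger_gap': 0.675263349052415}
```

View pics/v5.png

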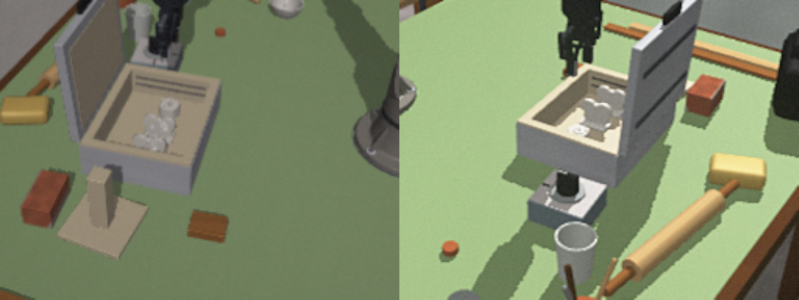

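View pics/w5.png

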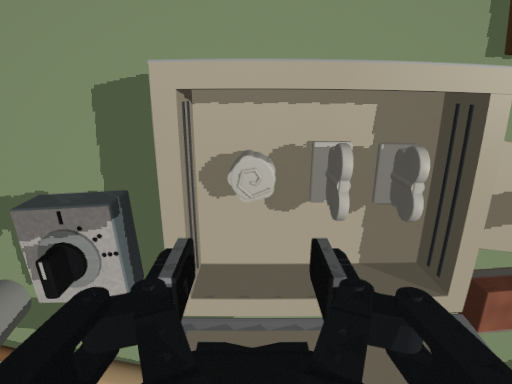

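Side view: the prop stands on the tile at (100,198). Wrist view: the rose at (255,176) and butterflies at (335,178) and (405,180) stand upright in the chamber. I'll check the selector angle numerically before closing the lid.

```bash
python3 - <<'E'
from fit import *
for n in("scene","side","wrist"):
    p,P,f=cam(n); q=P.reshape(-1,3); c=p.reshape(-1,3); m=np.isfinite(q).all(1); q,c=q[m],c[m]
    k=box(q,.58,.67,-.12,-.02,.087,.1); rect(q[k],n+' knobtop'); w=k&(c.min(1)>90); print(q[w].mean(0) if w.any() else '')
    k=box(q,.45,.62,.36,.53,.130,.145); rect(q[k],n+' prop')
    k=box(q,.45,.6,.07,.31,.07,.095); print(n,'max z chamber', q[box(q,.45,.6,.07,.31,.03,.12)][:,2].max())
E
```

```text
scene knobtop 65 [625.3 -72. ] [40.4 17.6] 11.6 mean [ 0.6264 -0.0729  0.0935]
[ 0.61354112 -0.0713633   0.0948642 ]
scene prop 0
scene max z chamber 0.09066634238460358
side knobtop 21 [634.6 -63.8] [13.5 24. ] 72.7 mean [ 0.6342 -0.0632  0.0922]

side prop 148 [536.  447.4] [36.8 38.3] 3.6 mean [0.5348 0.4493 0.1375]
side max z chamber 0.08883483784938728
wrist knobtop 672 [624.4 -66.1] [41. 15.] 7.5 mean [ 0.6228 -0.0648  0.092 ]
[ 0.61500137 -0.0685459   0.0936663 ]
wrist prop 0
wrist max z chamber 0.0862305109432048
```

The selector is still off, at 7.5° against the box's 8°. The prop centre (.536,.447) is well inside the tile. Now I'll plan the lid push from behind with shut fingers.

```bash
python3 - <<'E'
from plan import *
a=np.radians(4.7)
def kw(x,z,y=0.): return (.5325+x*np.cos(a)-y*np.sin(a), .184+x*np.sin(a)+y*np.cos(a), z-.024)
r=.2; W=[]
for th in np.r_[np.linspace(1.63,0,14)]:
    C=np.array([.115,.085])+r*np.array([-np.cos(th),np.sin(th)])+.02*np.array([np.sin(th),np.cos(th)])
    W.append((*kw(C[0]+.011,C[1]),184.7))
s=ctrl.get_state()["eef_pos"]
plan([(s[0],s[1],.355,184.7),(*kw(.195,.379),184.7),(*kw(.195,.285),184.7)]+[tuple(np.round(w,4)) for w in W])
E
```

```text
now [0.5226 0.1155 0.1719] -175.3
(np.float64(0.5225980901658303), np.float64(0.11546828707106138), 0.355, 184.7) n 5 T [[-0.0, 0.0, -0.73], [-0.0, 0.0, -0.73], [-0.0, 0.0, -0.73], [-0.0, 0.0, -0.73], [-0.0, 0.0, -0.73]] W 0.0
(np.float64(0.7268442904295171), np.float64(0.19997800918285796), 0.355, 184.7) n 5 T [[-0.84, 0.27, -0.0], [-0.84, 0.27, -0.0], [-0.84, 0.27, -0.0], [-0.84, 0.27, -0.0], [-0.84, 0.27, -0.0]] W 0.0
(np.float64(0.7268442904295171), np.float64(0.19997800918285796), 0.26099999999999995, 184.7) n 3 T [[-0.0, 0.0, 0.63], [-0.0, 0.0, 0.63], [-0.0, 0.0, 0.63]] W -0.0
(np.float64(0.6898), np.float64(0.1969), np.float64(0.2595), np.float64(184.7)) n 1 T [[0.74, -0.0, 0.03]] W -0.0
(np.float64(0.6648), np.float64(0.1949), np.float64(0.2619), np.float64(184.7)) n 1 T [[0.5, 0.0, -0.05]] W -0.0
(np.float64(0.6397), np.float64(0.1928), np.float64(0.2611), np.float64(184.7)) n 1 T [[0.5, -0.0, 0.02]] W -0.0
(np.float64(0.6149), np.float64(0.1908), np.float64(0.2573), np.float64(184.7)) n 1 T [[0.5, 0.0, 0.08]] W -0.0
(np.float64(0.5908), np.float64(0.1888), np.float64(0.2503
[... 367 characters left out ...]
T [[0.4, 0.0, 0.31]] W -0.0
(np.float64(0.5083), np.float64(0.182), np.float64(0.1945), np.float64(184.7)) n 1 T [[0.36, -0.0, 0.36]] W -0.0
(np.float64(0.4929), np.float64(0.1807), np.float64(0.1747), np.float64(184.7)) n 1 T [[0.31, -0.0, 0.4]] W -0.0
(np.float64(0.48), np.float64(0.1797), np.float64(0.1531), np.float64(184.7)) n 1 T [[0.26, 0.0, 0.43]] W -0.0
(np.float64(0.4699), np.float64(0.1789), np.float64(0.13), np.float64(184.7)) n 1 T [[0.2, 0.0, 0.46]] W -0.0
(np.float64(0.4628), np.float64(0.1783), np.float64(0.1059), np.float64(184.7)) n 1 T [[0.14, -0.0, 0.48]] W -0.0
(np.float64(0.4587), np.float64(0.1779), np.float64(0.081), np.float64(184.7)) n 1 T [[0.08, -0.0, 0.5]] W -0.0
```

Request:
drive_tool --translation '[[0,0,-0.73],[0,0,-0.73],[0,0,-0.73],[0,0,-0.73],[0,0,-0.73]]' --angular '[[0,0,0],[0,0,0],[0,0,0],[0,0,0],[0,0,0]]' --jaw -1

```text
clock: 33.6
eef_pos: [0.5231, 0.1156, 0.3559]
tool_rot: [-3.141, -0.001, -3.059]
wrist_force: [0.6, -0.0, 0.4]
finger_gap: -0.001
grip_force: 0.0
```

Request:
drive_tool --translation '[[0,0,0],[0,0,0]]' --angular '[[0,0,0],[0,0,0]]'

```text
clock: 33.85
eef_pos: [0.5229, 0.1155, 0.3543]
tool_rot: [-3.141, -0.002, -3.059]
wrist_force: [-0.6, 0.2, -1.2]
finger_gap: -0.004
grip_force: 0.0
```

Request:
drive_tool --translation '[[-0.84,0.27,0],[-0.84,0.27,0],[-0.84,0.27,0],[-0.84,0.27,0],[-0.84,0.27,0]]' --angular '[[0,0,0],[0,0,0],[0,0,0],[0,0,0],[0,0,0]]'

```text
clock: 34.48
eef_pos: [0.7279, 0.2005, 0.353]
tool_rot: [-3.14, -0.004, -3.059]
wrist_force: [1.0, -0.1, 0.9]
finger_gap: -0.002
grip_force: 0.0
```

Request:
drive_tool --translation '[[0,0,0],[0,0,0]]' --angular '[[0,0,0],[0,0,0]]'

```text
clock: 34.72
eef_pos: [0.7264, 0.2001, 0.3538]
tool_rot: [-3.141, -0.003, -3.059]
wrist_force: [-0.5, 0.3, 0.1]
finger_gap: 0.004
grip_force: 0.0
```

Request:
drive_tool --translation '[[0,0,0.62],[0,0,0.62],[0,0,0.6],[0,0,0]]' --angular '[[0,0,0],[0,0,0],[0,0,0],[0,0,0]]'

```text
clock: 35.22
eef_pos: [0.7249, 0.1987, 0.2617]
tool_rot: [-3.139, -0.005, -3.059]
wrist_force: [-0.4, -0.0, -0.1]
finger_gap: 0.001
grip_force: 0.0
```

Request:
drive_tool --translation '[[0.37,0,0.02],[0.37,0,0.02],[0.5,0,-0.05],[0.5,0,0.02],[0.5,0,0.08]]' --angular '[[0,0,0],[0,0,0],[0,0,0],[0,0,0],[0,0,0]]'

```text
clock: 35.85
eef_pos: [0.6178, 0.191, 0.2629]
tool_rot: [3.141, 0.01, -3.06]
wrist_force: [5.3, 0.4, -0.3]
finger_gap: 0.0
grip_force: 2.1
```

Request:
drive_tool --translation '[[0.48,0,0.14],[0.46,0,0.2],[0.43,0,0.26],[0.4,0,0.31],[0.36,0,0.36]]' --angular '[[0,0,0],[0,0,0],[0,0,0],[0,0,0],[0,0,0]]'

```text
clock: 36.48
eef_pos: [0.5107, 0.1828, 0.1992]
tool_rot: [3.141, 0.007, -3.059]
wrist_force: [1.3, 0.1, 2.8]
finger_gap: 0.002
grip_force: 1.3
```

Request:
drive_tool --translation '[[0.31,0,0.4],[0.26,0,0.43],[0.2,0,0.46],[0.14,0,0.48]]' --angular '[[0,0,0],[0,0,0],[0,0,0],[0,0,0]]'

```text
clock: 36.98
eef_pos: [0.4652, 0.1792, 0.1094]
tool_rot: [3.141, 0.005, -3.059]
wrist_force: [0.1, 0.7, 1.2]
finger_gap: 0.005
grip_force: 0.8
```

Request:
drive_tool --translation '[[0.08,0,0.35],[0,0,0.1],[0,0,0]]' --angular '[[0,0,0],[0,0,0],[0,0,0]]'

```text
clock: 37.35
eef_pos: [0.4611, 0.1786, 0.0863]
tool_rot: [3.141, 0.003, -3.059]
wrist_force: [1.5, 0.5, -0.5]
finger_gap: 0.0
grip_force: 0.0
```

Request:
drive_tool --translation '[[0,0,0.08],[0,0,0.04],[0,0,0]]' --angular '[[0,0,0],[0,0,0],[0,0,0]]'

```text
clock: 37.72
eef_pos: [0.4615, 0.1787, 0.0857]
tool_rot: [-3.139, 0.003, -3.06]
wrist_force: [-15.0, -6.0, 45.1]
finger_gap: 0.002
grip_force: 22.7
```

Request:
drive_tool --translation '[[0,0,0.04],[0,0,0],[0,0,0]]' --angular '[[0,0,0],[0,0,0],[0,0,0]]'

```text
clock: 38.1
eef_pos: [0.4615, 0.1786, 0.0855]
tool_rot: [-3.138, 0.003, -3.06]
wrist_force: [-18.9, -9.3, 59.4]
finger_gap: 0.001
grip_force: 30.0
```

Request:
drive_tool --translation '[[0,0,-0.3],[0,0,-0.8],[0,0,-0.8],[0,0,0]]' --angular '[[0,0,0],[0,0,0],[0,0,0],[0,0,0]]'

```text
clock: 38.6
eef_pos: [0.463, 0.1795, 0.1758]
tool_rot: [3.14, 0.009, -3.06]
wrist_force: [-0.9, 0.4, -0.9]
finger_gap: 0.005
grip_force: 0.0
```

```bash
python3 - <<'E'
from fit import *
from plan import *
a=np.radians(4.7)
for n in("scene","side","wrist"):
    p,P,f=cam(n); q=P.reshape(-1,3); q=q[np.isfinite(q).all(1)]
    d=q[:,:2]-[.5325,.184]; k=np.stack([d[:,0]*np.cos(a)+d[:,1]*np.sin(a),-d[:,0]*np.sin(a)+d[:,1]*np.cos(a),q[:,2]],1)
    k=k[box(k,-.11,.11,-.14,.14,.09,.125)]
    if len(k)>50:
        c=np.linalg.lstsq(np.c_[k[:,:2],np.ones(len(k))],k[:,2],rcond=None)[0]; print(n,len(k),c.round(4),[round(float(np.median(k[abs(k[:,0]-x)<.02][:,2])),4) for x in(-.09,-.04,0,.04,.09) if (abs(k[:,0]-x)<.02).any()])
plan([(.6245,-.069,.13,188.5),(.6245,-.069,.046,None)])
E
```

```text
scene 2924 [-0.0011  0.      0.107 ] [0.1069, 0.1071, 0.1065, 0.1073, 0.1067]
side 3482 [ 0.0008 -0.0008  0.1076] [0.1072, 0.1078, 0.1072, 0.1079, 0.1074]
wrist 46966 [-0.0005 -0.0005  0.105 ] [0.1048, 0.105, 0.1047, 0.1049, 0.1046]
now [0.4597 0.1778 0.1712] -175.3
(0.6245, -0.069, 0.13, 188.5) n 6 T [[-0.48, -0.87, 0.14], [-0.47, -0.87, 0.14], [-0.46, -0.88, 0.14], [-0.45, -0.88, 0.14], [-0.44, -0.89, 0.14], [-0.43, -0.89, 0.14]] W -0.014
(0.6245, -0.069, 0.046, None) n 2 T [[-0.0, 0.0, 0.84], [-0.0, 0.0, 0.84]] W -0.0
```

The lid is flat at 105 mm, so it is shut. Now I'll set the selector to two dots.

Request:
drive_tool --translation '[[-0.48,-0.87,0.14],[-0.47,-0.87,0.14],[-0.46,-0.88,0.14],[-0.45,-0.88,0.14],[-0.44,-0.89,0.14]]' --angular '[[0,0,-0.014],[0,0,-0.014],[0,0,-0.014],[0,0,-0.014],[0,0,-0.014]]' --jaw 0

```text
clock: 39.38
eef_pos: [0.5971, -0.0294, 0.1347]
tool_rot: [3.141, -0.003, -3.003]
wrist_force: [0.8, 0.2, 0.3]
finger_gap: 0.504
grip_force: 0.0
```

Request:
drive_tool --translation '[[-0.43,-0.89,0.14],[0,0,0],[0,0,0]]' --angular '[[0,0,-0.014],[0,0,0],[0,0,0]]'

```text
clock: 39.75
eef_pos: [0.6236, -0.0684, 0.1282]
tool_rot: [3.14, -0.003, -2.993]
wrist_force: [-0.6, -0.0, 0.2]
finger_gap: 0.5
grip_force: 0.0
```

Request:
drive_tool --translation '[[0,0,0.8],[0,0,0.5],[0,0,0.3],[0,0,0]]' --angular '[[0,0,0],[0,0,0],[0,0,0],[0,0,0]]'

```text
clock: 40.25
eef_pos: [0.6237, -0.068, 0.0489]
tool_rot: [3.141, -0.002, -2.991]
wrist_force: [0.4, -0.1, -1.0]
finger_gap: 0.502
grip_force: 0.0
```

Request:
drive_tool --translation '[[0,0,0],[0,0,0],[0,0,0],[0,0,0]]' --angular '[[0,0,0],[0,0,0],[0,0,0],[0,0,0]]' --jaw -1 --grip_force 25

```text
clock: 40.75
eef_pos: [0.6258, -0.0686, 0.0512]
tool_rot: [3.141, 0.002, -2.994]
wrist_force: [-2.0, 2.4, 6.6]
finger_gap: 0.161
grip_force: 28.1
```

Request:
drive_tool --translation '[[0,0,0],[0,0,0],[0,0,0],[0,0,0]]' --angular '[[0,0,0.212],[0,0,0.212],[0,0,0.212],[0,0,0.212]]'

```text
clock: 41.25
eef_pos: [0.6258, -0.0684, 0.0512]
tool_rot: [3.14, 0.002, 2.62]
wrist_force: [-1.3, 2.9, 4.9]
finger_gap: 0.155
grip_force: 27.3
```

Request:
drive_tool --translation '[[0,0,0],[0,0,0],[0,0,0]]' --angular '[[0,0,0.212],[0,0,0.212],[0,0,0]]'

```text
clock: 41.62
eef_pos: [0.6258, -0.0685, 0.0512]
tool_rot: [3.14, 0.001, 2.291]
wrist_force: [-0.9, 2.2, 5.8]
finger_gap: 0.162
grip_force: 27.4
```

Request:
drive_tool --translation '[[0,0,0],[0,0,0],[0,0,0],[0,0,-0.9],[0,0,-0.9]]' --angular '[[0,0,0],[0,0,0],[0,0,0],[0,0,0],[0,0,0]]' --jaw 0.2

```text
clock: 42.25
eef_pos: [0.6241, -0.0695, 0.14]
tool_rot: [-3.14, -0.001, 2.291]
wrist_force: [1.0, -0.5, 0.5]
finger_gap: 0.605
grip_force: 0.0
```

Request:
drive_tool --translation '[[0,0,-0.6],[0,0,0],[0,0,0]]' --angular '[[0,0,0],[0,0,0],[0,0,0]]'

```text
clock: 42.62
eef_pos: [0.624, -0.0694, 0.1686]
tool_rot: [-3.14, -0.001, 2.291]
wrist_force: [-0.6, 0.4, -0.9]
finger_gap: 0.597
grip_force: 0.0
```

```bash
python3 - <<'E'
from fit import *
p,P,f=cam("wrist"); b,_,_=cam("scene"); c,Q,_=cam("side")
q=P.reshape(-1,3); q=q[np.isfinite(q).all(1)]; rect(q[box(q,.58,.67,-.12,-.02,.087,.1)],'knob')
q=Q.reshape(-1,3); q=q[np.isfinite(q).all(1)]; rect(q[box(q,.45,.62,.36,.53,.130,.145)],'prop')
h=lambda x:cv2.resize(x,(400,300),interpolation=cv2.INTER_AREA)
save(np.vstack([np.hstack([h(p),h(b)]),np.hstack([h(c),h(p)*0])]),"v6",1.0)
E
```

```text
knob 842 [624.6 -66.7] [13.5 40.9] 41.0 mean [ 0.6237 -0.066   0.0929]
prop 150 [535.2 447.3] [36.9 38.9] 0.8 mean [0.5348 0.4497 0.1375]
```

View pics/v6.png

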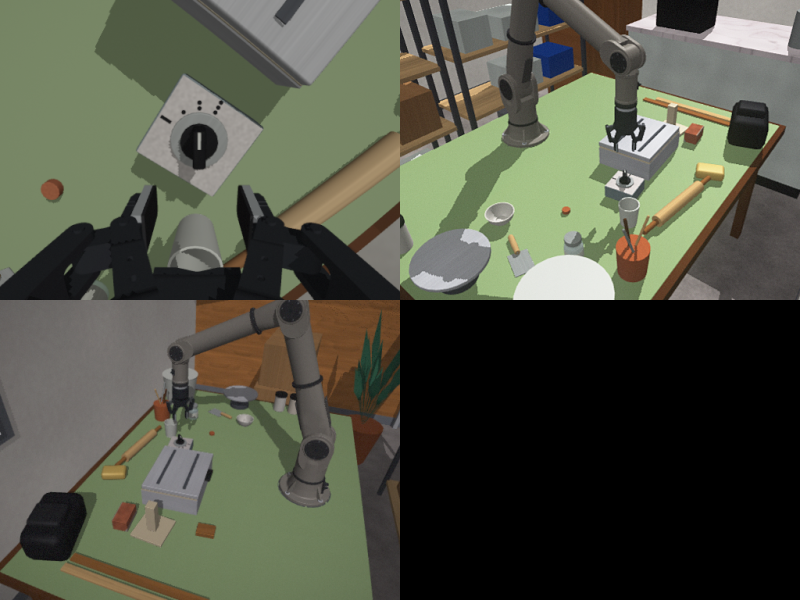

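The pointer at (199,140) is on the two-dot mark at (199,105) and the lid is shut. The prop stands on the tile at (152,517), nothing is left on the table to load, and the gripper is clear. I'll hand the job in.

```bash
python3 -c "
from station import ctrl
print(ctrl.close_job())"
```

```text
the job is handed in; nothing more can be done
None
```

The job is done and handed in at about 43 s: the selector was set to off, the prop stands on the tile, both butterflies and the one rose are in the chamber, the lid is shut, and the selector is on two dots; pressing the lid shut peaked at about 63 N on the fingertips.

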